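# Reload the sample carrier in reverse order

## Task

Move the four containers from the full white rack into the empty aluminium carrier, one per pocket and in reverse order: the container that stands next to the white rack's handle goes into the carrier's pocket farthest from the carrier's handle, the second into the second-farthest, and so on, so that the one farthest from the rack's handle ends up next to the carrier's handle. Never let a container tip over, and leave all four standing upright on the pocket floors, released and at rest.

Things in the scene. Friction and masses are not known exactly. Their poses are not given: they have to be found in the camera images.
- rack: Full rack: fixed white plastic tray, a black disc in each pocket, a container on each disc. 220 (own y) x 58 (x) x 24 mm high, walls and floor 4 mm thick. Row of four 50 x 50 mm pockets, centres x = 0, y = +81, +27, -27, -81 mm. A steel-wire handle loop sticks out 36 mm beyond the +y end only, so y = +81 is next to the handle. Origin: centre of underside, on the table. Any yaw.
- carrier: Empty carrier: fixed aluminium tray, no discs. 220 (own y) x 58 (x) x 24 mm high, walls and floor 4 mm thick. Row of four 50 x 50 mm pockets, centres x = 0, y = +81, +27, -27, -81 mm. A steel-wire handle loop sticks out 36 mm beyond the +y end only, so y = +81 is next to the handle. Origin: centre of underside, on the table. Any yaw.
- tube: Slim sample tube, loose, 92 mm tall: amber round body 28 mm across up to 66 mm, then a white cap 30 mm across up to 92 mm. About 50 g. Origin: centre of underside, z up; starts upright, underside 7 mm above the table.
- jar: Squat jar, loose, 72 mm tall: grey round body 34 mm across up to 50 mm, then a white cap 36 mm across up to 72 mm. About 60 g. Origin: centre of underside, z up; starts upright, underside 7 mm above the table.
- square: Square bottle, loose, 85 mm tall: white square body 30 x 30 mm up to 64 mm (sides along its x and y, at first within 0.12 rad of the rack's), neck 20 mm across up to 70 mm, then a grey cap 23 mm across up to 85 mm; hold it by the body's flat sides. About 60 g. Origin: centre of underside, z up; starts upright, underside 7 mm above the table.
- flask: Conical flask, loose, 90 mm tall: amber cone 36 mm across at the foot (straight for 6 mm) narrowing to 20 mm at 56 mm, neck 20 mm up to 66 mm, then a white cap 24 mm across up to 90 mm; held by the cap. About 60 g. Origin: centre of underside, z up; starts upright, underside 7 mm above the table.
- disc_tube: Black rubber disc, 46 mm across, 3 mm thick, fixed on the white rack's floor under the slim tube: it stays and marks the pocket where the slim tube started. From above, a dark ring round its foot. Origin: centre of underside, 4 mm above the table.
- disc_jar: Black rubber disc, 46 mm across, 3 mm thick, fixed on the white rack's floor under the squat jar: it stays and marks the pocket where the squat jar started. From above, a dark ring round its foot. Origin: centre of underside, 4 mm above the table.
- disc_square: Black rubber disc, 46 mm across, 3 mm thick, fixed on the white rack's floor under the square bottle: it stays and marks the pocket where the square bottle started. From above, a dark ring round its foot. Origin: centre of underside, 4 mm above the table.
- disc_flask: Black rubber disc, 46 mm across, 3 mm thick, fixed on the white rack's floor under the conical flask: it stays and marks the pocket where the conical flask started. From above, a dark ring round its foot. Origin: centre of underside, 4 mm above the table.
Mind the look-alikes: they are no part of the job. What is shaped like the flask but red is not meant.

How it is judged:
By the outcome, as a careful person would: the job done as asked, in the order asked, and still so for the second after the job is handed in, with the robot touching nothing.
It also fails if it takes over 109 s, if anything falls off the work surface, if the arm or the gripper's body presses on something with over 40 N, if the wrist force passes 120 N, or if a joint passes its speed limit or range.

## Robot

A 6-joint arm with a two-finger parallel gripper is mounted at the origin on the work surface. World frame = base frame: x ahead of the robot, y to its left, z up, the work surface at z = 0. Lengths are in m, angles in rad, forces in N, time in s.
With the tool pointing down it reaches from about 0.35 to 0.85 m from the base axis. Payload 8.1 kg.
Tool frame: the origin (TCP) lies at the very end of the fingers, on their centre line; the grasp point (between the pads) lies 19 mm behind it; z points along the fingers, y is the direction in which the jaws open and shut (so a half turn about z gives the same grasp; the last joint's range is limited). The gripper opens to 93 mm and grips with 3 to 60 N. Pads are 15 mm wide; open, the fingers measure 128 mm over their backs; the gripper's body (75 mm by 188 mm) begins 65 mm behind the grasp point.
Start: joints at [1.065, 0.13, 1.488, -0, 1.523, -0.085], TCP at [0.245, 0.548, 0.188] pointing down, gripper open.
Joint ranges: [-2.96, 2.96], [-0.89, 2.26], [0.02, 2.5], [-1.34, 4.48], [0, 2.73], [-2.66, 2.66]. Speed limits (rad/s): [2.39, 2.39, 2.79, 3.14, 3.14, 3.14].

## Interface

Orientations are given as a rotation vector (axis times angle).
In Python, from plant import read_state, read_camera, close_job gives the robot as it stands.
- The arm moves only by the tool jog_arm, never from a script. Its argument "motion" is one flat list of numbers, 7 for each row, row after row: the opening, from 0 (shut) to 1 (fully open), then the shift along the tool's x, y, z scaled (see below), then the turn, a rotation vector about the tool's x, y, z scaled (see below). A call has 1 to 8 rows; each row is the pose to reach, as a shift and turn from the pose measured when the call began, along the tool's axes at that moment; what a row does not reach only later rows make up. The controller multiplies each number of a shift by 0.5 m and each number of a turn by 90 degrees. A row lasts 1/10 s, in which the tool goes at most 50 mm and 8.59 degrees, less where a joint would pass 70% of its speed; a pose out of reach is approached as far as the arm can. A call with a number of a shift or a turn outside -1 to 1 is refused whole. A call with a gripper value outside its range is refused whole. The fingers move at their own pace and stop on an object; "grip_force" is the grip in N (left out, the last holds). Time passes only in rows, so rows that repeat a pose let the fingers close. It gives the time, the measured TCP pose, the force and the opening at its end, in the units of the state.
- read_state(): the state, without advancing time (a new reading comes with each control period).
- read_camera(name): name is "side" or "top"; returns a dict with "frame" (400x640x3 uint8, red, green, blue), "vertical_fov" (degrees; the focal length in pixels is half the picture's height over the tangent of half this angle, whatever the lens; pixels are square), "cx", "cy" (the principal point, pixels), "world_from_camera" (4x4, takes a point from camera to world coordinates). Camera axes: x right, y down, z forward; pixel columns grow to the right and rows downward; lengths in m; the calibration is good to about 2 mm. A picture is of the moment at which its call begins. There is no depth.
- close_job(): hands the job in, once; it reports no verdict.
The state is a dict: "t": time; "q": joint angles; "dq": joint speeds; "joint_torque": joint torques, N m; "tool_pos": TCP position; "orientation": TCP orientation; "force": force on the tool from outside, world axes, zero at the start; "wrist_torque": the same for the moment, N m; "opening": finger opening in m.
Only numpy, scipy, OpenCV 4.12 (cv2) and the standard library are available. Lean on these libraries where they do the work, as an engineer would, in place of code of your own. Each camera call takes 0.05 s, during which the arm holds its last target.

## Working session

There is one attempt and no reset: what is moved stays moved. The work goes in short steps, Python scripts to look and compute and a tool call to move; the robot and the scene stay as the last step left them, time stands still between calls to the robot, and variables do not carry over. Pictures are saved under pics/ and viewed, and the job is handed in when it is done.

Besides the shell and the picture viewer there is one more tool, called after "Emit:" as name(argument=value, ...), one argument or row to a line, values as JSON. jog_arm: Moves the arm, as the interface text tells. Its arguments: {"type":"object","properties":{"motion":{"type":"array","items":{"type":"number"}},"grip_force":{"type":"number"}},"required":["motion"]}

```bash
ls; mkdir -p pics; python3 - <<'E'
from plant import read_state, read_camera
import cv2, numpy as np
print(read_state())
for n in ("side","top"):
    c=read_camera(n); cv2.imwrite(f"pics/{n}0.png",c["frame"][:,:,::-1]); np.save(f"pics/{n}0.npy",c["frame"])
    print(n,c["vertical_fov"],c["cx"],c["cy"],c["world_from_camera"])
E
```

```text
pics
{'t': 0.0, 'q': array([ 1.06460824e+00,  1.31146565e-01,  1.48925382e+00,  1.46715065e-05,
        1.52297611e+00, -8.54054242e-02]), 'dq': array([ 0.00037699,  0.00093611,  0.00056339, -0.0004896 , -0.00049324,
        0.00017507]), 'joint_torque': array([-5.02570892e-04, -5.59856057e+01, -4.91745114e+01,  7.65508530e-02,
        3.59406089e-02, -1.16504293e-04]), 'tool_pos': array([0.24476782, 0.54714117, 0.18671019]), 'orientation': array([-6.55987764e-01, -3.07179464e+00,  2.67318467e-03]), 'force': array([-0.06353664,  0.39710289,  0.09088778]), 'wrist_torque': array([-0.0003548 , -0.00010808, -0.0083214 ]), 'opening': 0.0930100471047373}
side 42.87450651023158 324.3485466562418 197.01843671422876 [[ 0.94828608 -0.18944942  0.25468105  0.28626945]
 [-0.31740902 -0.57163839  0.75662479 -0.72650115]
 [ 0.00224334 -0.79833481 -0.60220968  0.59573946]
 [ 0.          0.          0.          1.        ]]
top 54.774306457528525 322.32757745597235 194.17414346339305 [[ 0.02584904 -0.98895398  0.14595152  0.44683184]
 [-0.99934281 -0.02927521 -0.0213755  -0.01052277]
 [ 0.02541215 -0.14530306 -0.98906079  0.75015943]
 [ 0.          0.          0.          1.        ]]
```

View pics/top0.png

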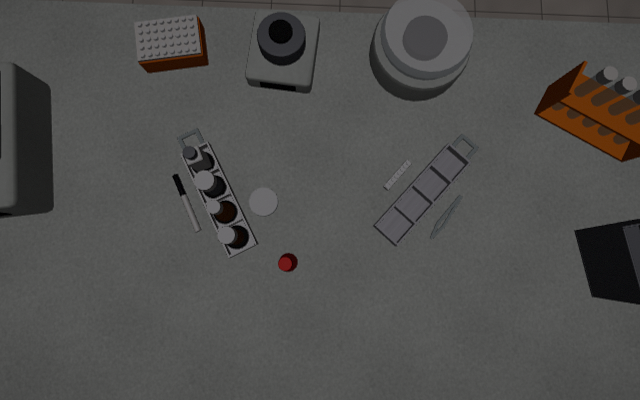

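View pics/side0.png

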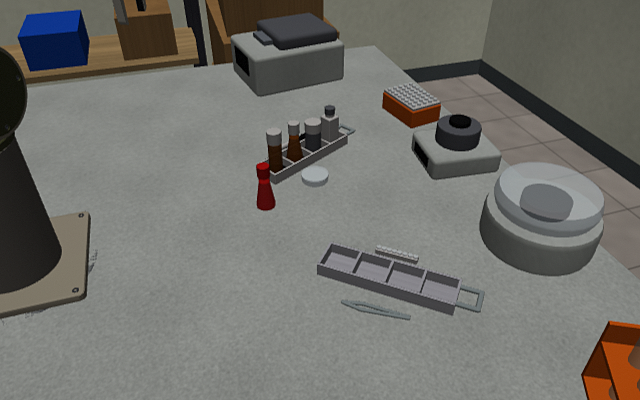

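```bash
cat > h.py <<'E'
import numpy as np, cv2
from plant import read_state, read_camera
from scipy.spatial.transform import Rotation as R
def K(c):
    f=200/np.tan(np.radians(c["vertical_fov"])/2); return f
def ray(c,u,v):
    M=c["world_from_camera"]; f=K(c)
    d=M[:3,:3]@np.array([(u-c["cx"])/f,(v-c["cy"])/f,1]); return M[:3,3],d
def onplane(c,u,v,z):
    o,d=ray(c,u,v); return o+d*(z-o[2])/d[2]
def proj(c,p):
    M=c["world_from_camera"]; q=M[:3,:3].T@(np.asarray(p)-M[:3,3]); f=K(c)
    return np.array([c["cx"]+f*q[0]/q[2],c["cy"]+f*q[1]/q[2]])
def crop(c,x0,y0,x1,y1,s,name,gain=2.0,pts=()):
    im=np.clip(c["frame"][y0:y1,x0:x1,::-1].astype(float)*gain,0,255).astype(np.uint8)
    im=cv2.resize(im,None,fx=s,fy=s,interpolation=cv2.INTER_CUBIC)
    for p in pts:
        u,v=proj(c,p); cv2.circle(im,(int((u-x0+.5)*s),int((v-y0+.5)*s)),2,(0,255,0),-1)
    cv2.imwrite(name,im)
E
python3 - <<'E'
from h import *
c=read_camera("top"); 
crop(c,160,120,300,280,3.7,"pics/tr.png",2.5)
crop(c,360,120,490,260,4.2,"pics/tc.png",2.5)
s=read_camera("side")
crop(s,230,90,370,220,4.5,"pics/sr.png",1.5)
E
```

```text
(no output)
```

View pics/tr.png

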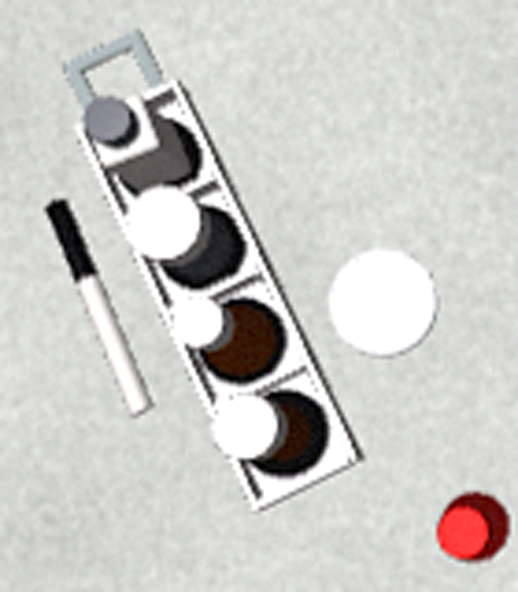

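View pics/tc.png

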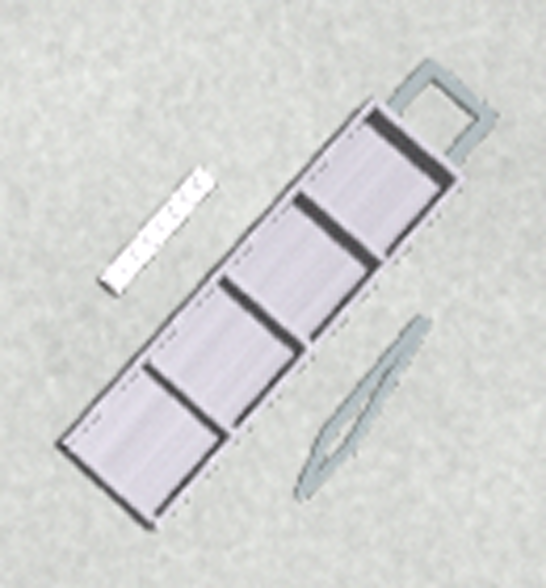

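View pics/sr.png

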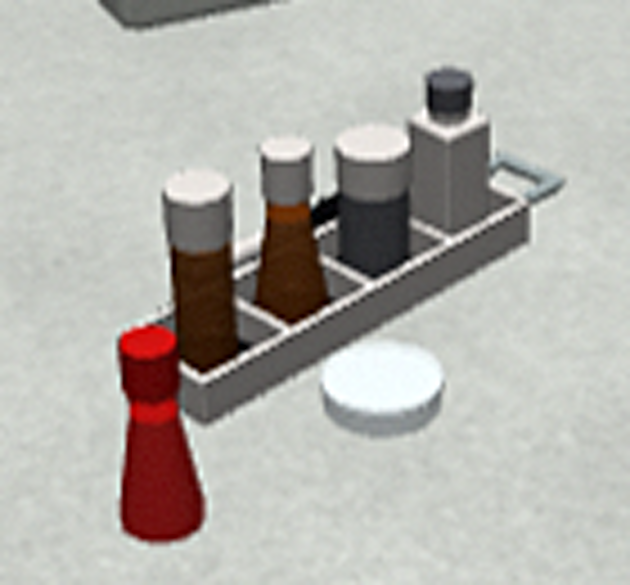

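```bash
python3 - <<'E'
from h import *
import os
c=read_camera("top"); s=read_camera("side")
T=lambda u,v:(160+u/3.7-.5,120+v/3.7-.5)
S=lambda u,v:(230+u/4.5-.5,90+v/4.5-.5)
C=lambda u,v:(360+u/4.2-.5,120+v/4.2-.5)
for n,t,sd,z in (("sq",(107,118),(449,76),.092),("jar",(163,222),(373,142),.079),("flask",(198,321),(287,149),.097),("tube",(247,426),(198,188),.099)):
    print(n,onplane(c,*T(*t),z),onplane(s,*S(*sd),z))
cc=[onplane(c,*C(*p),.024)[:2] for p in ((375,99),(460,178),(152,528),(57,443))]
rr=[onplane(c,*T(*p),.024)[:2] for p in ((179,84),(82,132),(257,508),(357,460))]
for q in (cc,rr):
    q=np.array(q);print(q.round(4),[np.linalg.norm(q[i]-q[(i+1)%4]).round(4) for i in range(4)],q.mean(0))
# carrier side view
f=s["frame"]
crop(s,300,230,500,330,3.9,"pics/sc.png",1.5)
np.save("pics/t.npy",c["frame"])
f=c["frame"].astype(int)
for r in (180,200,225): print(f[r,190:250:2].tolist() if r==200 else '')
print(f[200,380:460:3].tolist())
E
```

```text
sq [0.61213471 0.20970236 0.092     ] [0.61202842 0.20979407 0.092     ]
jar [0.56570812 0.1839135  0.079     ] [0.5650289  0.18177028 0.079     ]
flask [0.51710743 0.15960721 0.097     ] [0.51679512 0.15601525 0.097     ]
tube [0.46994309 0.13396489 0.099     ] [0.46975493 0.13099954 0.099     ]
[[ 0.6623 -0.271 ]
 [ 0.6259 -0.3098]
 [ 0.4614 -0.1662]
 [ 0.4981 -0.1234]] [np.float64(0.0533), np.float64(0.2184), np.float64(0.0564), np.float64(0.2207)] [ 0.56192926 -0.21761105]
[[0.6486 0.1967]
 [0.6214 0.2447]
 [0.4321 0.1431]
 [0.4571 0.0947]] [np.float64(0.0551), np.float64(0.2148), np.float64(0.0546), np.float64(0.217)] [0.53977658 0.16979774]

[[86, 87, 85], [89, 90, 88], [89, 89, 88], [88, 88, 86], [84, 84, 83], [86, 87, 86], [112, 110, 112], [19, 19, 18], [104, 103, 105], [109, 107, 110], [106, 104, 106], [107, 106, 107], [98, 96, 97], [73, 72, 73], [32, 32, 31], [60, 59, 60], [66, 65, 66], [70, 69, 71], [51, 51, 52], [76, 74, 76], [106, 105, 108], [106, 105, 107], [112, 111, 113], [34, 33, 32], [89, 90, 88], [83, 84, 83], [85, 86, 84], [85, 85, 84], [86, 86, 84], [89, 89, 88]]

[[85, 85, 84], [83, 84, 83], [82, 82, 81], [82, 83, 81], [84, 84, 83], [72, 72, 72], [89, 87, 92], [89, 87, 92], [88, 86, 90], [89, 87, 92], [86, 85, 89], [87, 85, 89], [88, 86, 91], [86, 84, 89], [87, 86, 90], [66, 66, 69], [32, 33, 33], [85, 84, 88], [37, 37, 39], [87, 86, 89], [88, 89, 87], [86, 86, 85], [88, 88, 87], [85, 85, 84], [88, 88, 87], [65, 68, 69], [71, 75, 77]]
```

View pics/sc.png

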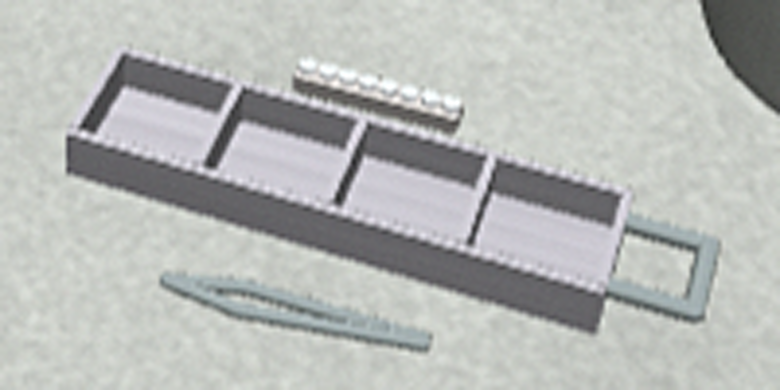

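```bash
python3 - <<'E'
from h import *
c=read_camera("top"); s=read_camera("side")
S=lambda u,v:(300+u/3.9-.5,230+v/3.9-.5)
q=np.array([onplane(s,*S(*p),.024)[:2] for p in ((632,188),(607,293),(70,134),(122,50))])
print(q.round(4),[np.linalg.norm(q[i]-q[(i+1)%4]).round(4) for i in range(4)],q.mean(0))
q2=np.array([[.6623,-.271],[.6259,-.3098],[.4614,-.1662],[.4981,-.1234]])
for Q in (q,q2):
    d=(Q[0]+Q[1]-Q[2]-Q[3]); print("carrier +y dir",np.degrees(np.arctan2(d[1],d[0])))
d=np.array([.6120-.4698,.2097-.1325]);print("rack +y dir",np.degrees(np.arctan2(d[1],d[0])))
def tray(cen,ang):
    a=np.radians(ang);y=np.array([np.cos(a),np.sin(a)]);x=np.array([y[1],-y[0]])
    P=[np.r_[cen+x*i*.029+y*j,.024] for i in(-1,1) for j in (-.11,.11,-.054,0,.054)]
    P+=[np.r_[cen+y*j,.004] for j in (-.081,-.027,.027,.081)]
    return P
cp=tray(np.array([.5605,-.2165]),-41.2); rp=tray(np.array([.540,.1705]),28.5)
crop(c,360,120,490,260,4.2,"pics/tc2.png",2.5,cp)
crop(s,300,230,500,330,3.9,"pics/sc2.png",1.5,cp)
crop(c,160,120,300,280,3.7,"pics/tr2.png",2.5,rp)
crop(s,230,90,370,220,4.5,"pics/sr2.png",1.5,rp)
a=cv2.imread("pics/tc2.png");b=cv2.imread("pics/sc2.png")
cv2.imwrite("pics/m1.png",np.hstack([cv2.resize(a,None,fx=.9,fy=.9)[:500],np.zeros((500,10,3),np.uint8)]))
E
```

```text
[[ 0.6633 -0.2706]
 [ 0.6263 -0.315 ]
 [ 0.4617 -0.1718]
 [ 0.4984 -0.1305]] [np.float64(0.0578), np.float64(0.2182), np.float64(0.0553), np.float64(0.2163)] [ 0.56244557 -0.2219789 ]
carrier +y dir -40.69581272491638
carrier +y dir -41.53818912301561
rack +y dir 28.49741694095812
```

View pics/tc2.png

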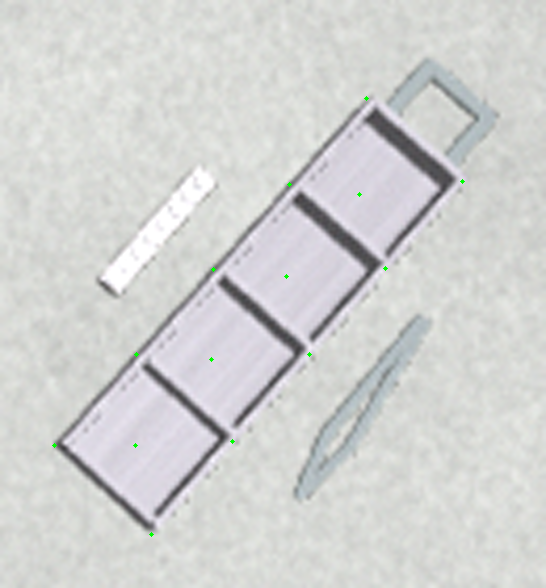

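View pics/sc2.png

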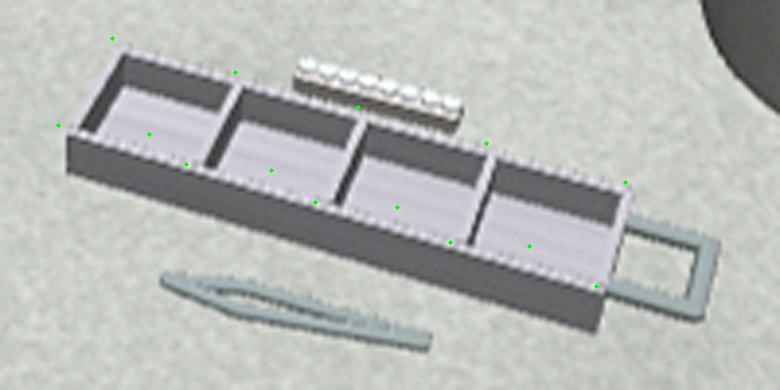

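View pics/tr2.png

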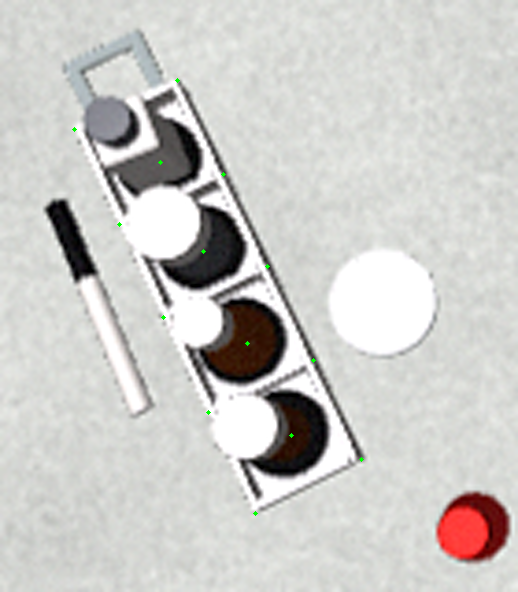

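View pics/sr2.png

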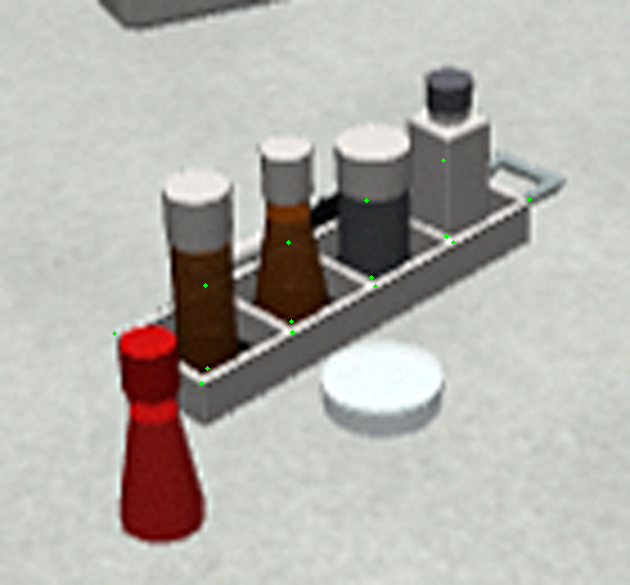

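```bash
cat >> h.py <<'E'
# scene estimates (mean of both views)
RY=28.5; CY=-41.1
OBJ={"sq":(.6121,.2097),"jar":(.5654,.1828),"flask":(.5170,.1578),"tube":(.4698,.1325)}
ca=np.radians(CY); CC=np.array([.562,-.220]); cy=np.array([np.cos(ca),np.sin(ca)])
TGT={"sq":CC-.081*cy,"jar":CC-.027*cy,"flask":CC+.027*cy,"tube":CC+.081*cy}
def plan(x,y,z,jaw):
    "jaw = world angle (deg) of tool y axis, mod 180"
    s=read_state(); R0=R.from_rotvec(s["orientation"]); best=None
    for k in (0,180):
        a=np.radians(jaw+k); yy=np.array([np.cos(a),np.sin(a),0]); zz=np.array([0,0,-1.]); xx=np.cross(yy,zz)
        Rt=R.from_matrix(np.c_[xx,yy,zz]); t=(R0.inv()*Rt).as_rotvec()
        if best is None or np.linalg.norm(t)<np.linalg.norm(best): best=t
    sh=R0.inv().apply(np.array([x,y,z])-s["tool_pos"])
    print("shift",(sh/.5).round(4),"turn",(best/(np.pi/2)).round(4),"|",np.round(s["tool_pos"],4),"q6",s["q"][5].round(2),"op",round(s["opening"],4),"t",round(s["t"],2))
E
python3 - <<'E'
from h import *
c=read_camera("top")
for p in ((52,82),(52,212),(15,62),(20,217)): print(onplane(c,*p,0.)[:2],onplane(c,*p,.12)[:2])
print(onplane(c,291,262,0.01))
print(TGT)
s=read_state(); print(R.from_rotvec(s["orientation"]).as_matrix().round(3))
plan(.6121,.2097,.2,RY+90)
plan(.35,.35,.2,RY+90)
E
```

```text
[0.7697244 0.5236598] [0.71807257 0.43820875]
[0.50765948 0.49057588] [0.49792913 0.41041714]
[0.80955555 0.60255944] [0.75153209 0.50448713]
[0.49639873 0.54940065] [0.48846971 0.45983194]
[0.42506582 0.02921097 0.01      ]
{'sq': array([ 0.50096137, -0.16675261]), 'jar': array([ 0.54165379, -0.20225087]), 'flask': array([ 0.58234621, -0.23774913]), 'tube': array([ 0.62303863, -0.27324739])}
[[-0.913  0.408 -0.   ]
 [ 0.408  0.913 -0.   ]
 [ 0.    -0.    -1.   ]]
shift [-0.9462 -0.317  -0.0247] turn [-1.000e-04 -1.000e-04 -5.846e-01] | [0.245  0.5476 0.1876] q6 -0.09 op 0.0933 t 0.45
shift [-0.3531 -0.275  -0.0247] turn [-1.000e-04 -1.000e-04 -5.846e-01] | [0.245  0.5476 0.1876] q6 -0.09 op 0.0933 t 0.45
```

Emit:
jog_arm(
  motion=[0.75,-0.09,-0.07,-0.05,0,0,-0.1,0.75,-0.18,-0.14,-0.08,0,0,-0.2,0.75,-0.27,-0.21,-0.1,0,0,-0.3,0.75,-0.353,-0.275,-0.1,0,0,-0.4,0.75,-0.44,-0.28,-0.1,0,0,-0.48,0.75,-0.52,-0.285,-0.1,0,0,-0.55,0.75,-0.6,-0.29,-0.1,0,0,-0.585,0.75,-0.68,-0.3,-0.1,0,0,-0.585],
  grip_force=20,
)

```text
t: 1.25
tool_pos: [0.4873, 0.2757, 0.2383]
orientation: [-0.779, 3.042, 0.0]
force: [0.4, 2.0, 0.7]
opening: 0.0699
```

```bash
python3 - <<'E'
from h import *
plan(.6121,.2097,.16,RY+90)
E
```

```text
shift [-0.1554 -0.2357  0.1568] turn [-0.      0.0008  0.0024] | [0.4873 0.2757 0.2383] q6 -1.65 op 0.0699 t 1.25
```

Emit:
jog_arm(
  motion=[0.75,-0.04,-0.06,0.02,0,0,0,0.75,-0.08,-0.12,0.05,0,0,0,0.75,-0.12,-0.18,0.1,0,0,0.002,0.75,-0.155,-0.236,0.14,0,0,0.002,0.75,-0.155,-0.236,0.157,0,0,0.002,0.75,-0.155,-0.236,0.157,0,0,0.002,0.75,-0.155,-0.236,0.157,0,0,0.002],
)

```text
t: 1.95
tool_pos: [0.6116, 0.2101, 0.1605]
orientation: [-0.775, 3.043, 0.001]
force: [-0.9, -0.3, -0.1]
opening: 0.0695
```

```bash
python3 - <<'E'
from h import *
c=read_camera("side"); t=read_camera("top")
plan(.6121,.2097,.036,RY+90)
crop(c,230,20,390,180,3.6,"pics/a1.png",1.5,[read_state()["tool_pos"],(.6121,.2097,.092)])
crop(t,100,80,260,220,3.6,"pics/a2.png",2.5,[read_state()["tool_pos"],(.6121,.2097,.092)])
E
```

```text
shift [ 0.0016 -0.0014  0.2514] turn [-0.0003  0.0022  0.0012] | [0.6121 0.2105 0.1617] q6 -1.82 op 0.0697 t 2.05
```

View pics/a1.png

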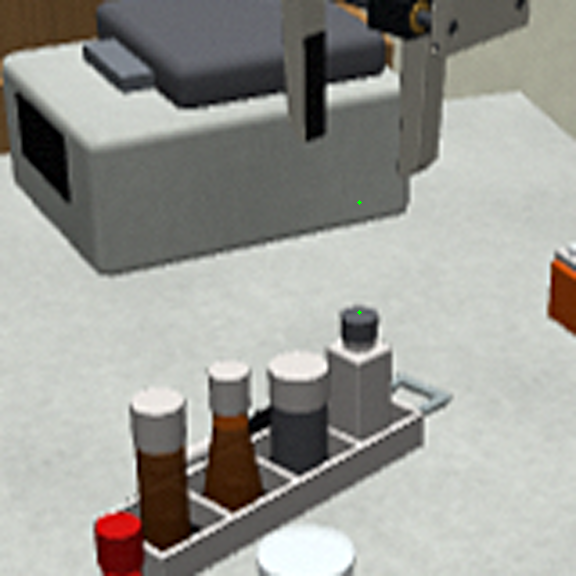

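View pics/a2.png

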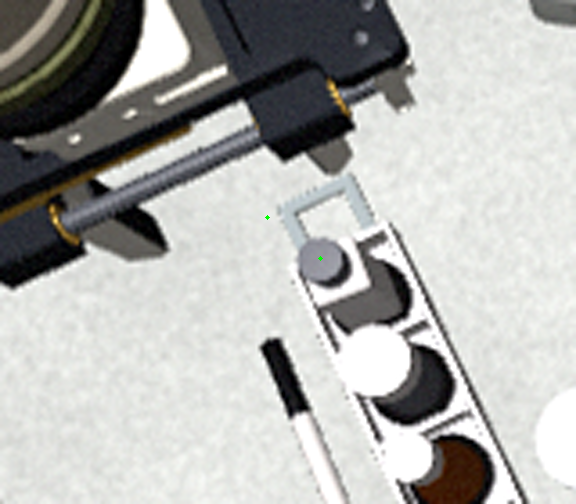

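```bash
python3 - <<'E'
from h import *
c=read_camera("side"); t=read_camera("top")
def tri(a,b):
    (o1,d1),(o2,d2)=a,b; d1=d1/np.linalg.norm(d1); d2=d2/np.linalg.norm(d2)
    s=np.linalg.lstsq(np.c_[d1,-d2],o2-o1,rcond=None)[0]; p,q=o1+s[0]*d1,o2+s[1]*d2
    return (p+q)/2,np.linalg.norm(p-q)
T=lambda u,v:(100+u/3.6-.5,80+v/3.6-.5); S=lambda u,v:(230+u/3.6-.5,20+v/3.6-.5)
r=[]
for a,b in (((160,253),(313,142)),((335,172),(415,172))):
    r.append(tri(ray(t,*T(*a)),ray(c,*S(*b)))); print(r[-1])
print((r[0][0]+r[1][0])/2, read_state()["tool_pos"])
crop(c,280,10,380,90,8,"pics/a3.png",1.5)
crop(t,110,100,210,170,8,"pics/a4.png",2.5)
E
```

```text
(array([0.59128794, 0.24254338, 0.18771595]), np.float64(0.005777416369833486))
(array([0.62720228, 0.17208659, 0.19257814]), np.float64(0.0067547567553687266))
[0.60924511 0.20731498 0.19014705] [0.61221855 0.21040326 0.16165852]
```

View pics/a3.png

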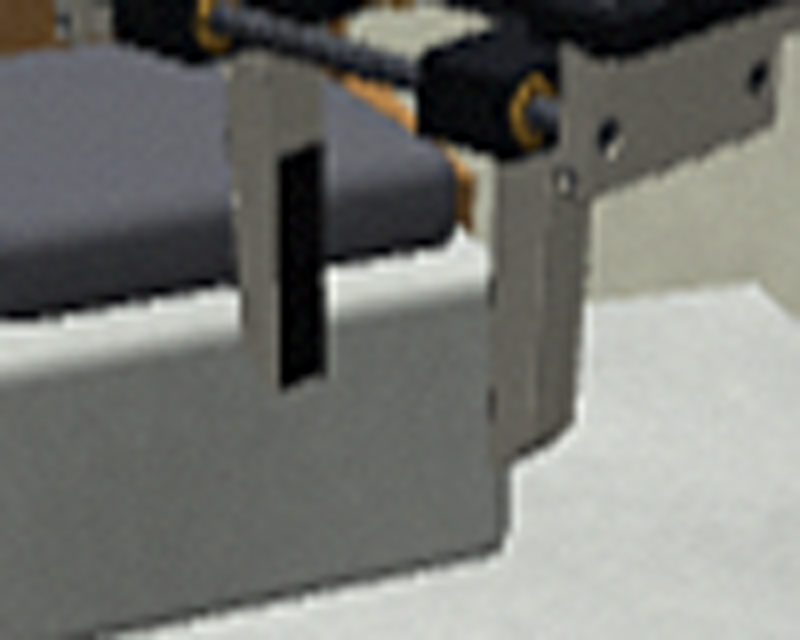

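View pics/a4.png

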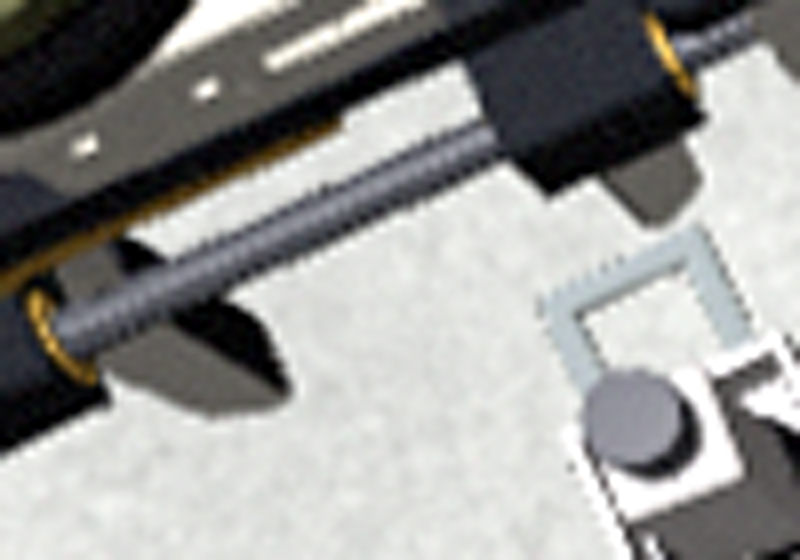

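Emit:
jog_arm(
  motion=[0.75,0.001,-0.001,0.05,0,0,0.001,0.75,0.001,-0.001,0.1,0,0,0.001,0.75,0.001,-0.001,0.15,0,0,0.001,0.75,0.001,-0.001,0.183,0,0,0.001,0.75,0.001,-0.001,0.183,0,0,0.001,0.75,0.001,-0.001,0.183,0,0,0.001],
)

```text
t: 2.75
tool_pos: [0.6125, 0.2101, 0.071]
orientation: [-0.773, 3.041, 0.001]
force: [0.5, 0.5, -0.2]
opening: 0.07
```

```bash
python3 - <<'E'
from h import *
c=read_camera("side"); t=read_camera("top")
plan(.6121,.2097,.036,RY+90); s=read_state(); p=s["tool_pos"]; y=R.from_rotvec(s["orientation"]).as_matrix()[:,1]
pts=[p,p+y*s["opening"]/2,p-y*s["opening"]/2]
crop(c,270,50,390,150,6.5,"pics/b1.png",1.5,pts)
crop(t,130,100,250,200,6.5,"pics/b2.png",2.5,pts)
E
```

```text
shift [0.0036 0.0004 0.0725] turn [-0.0008  0.0042  0.0003] | [0.6136 0.2103 0.0723] q6 -1.82 op 0.07 t 2.85
```

View pics/b1.png

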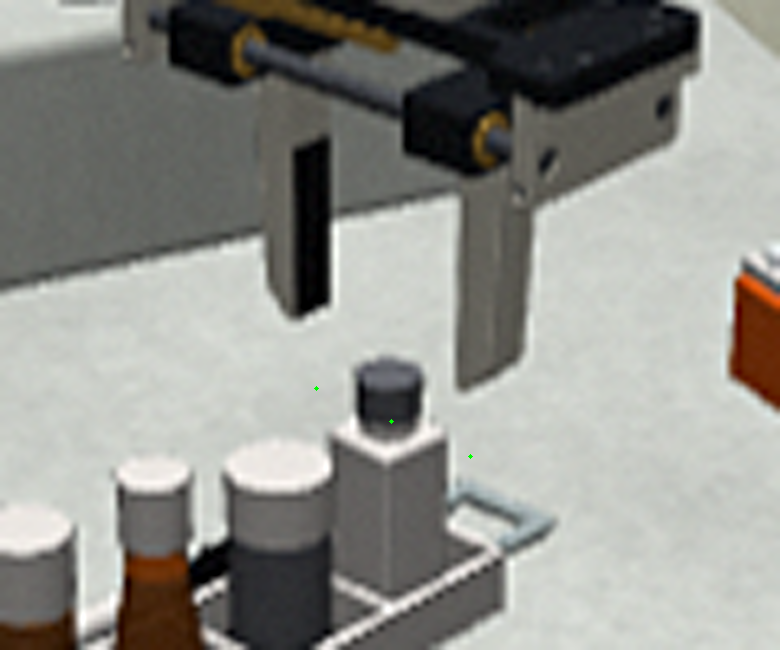

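View pics/b2.png

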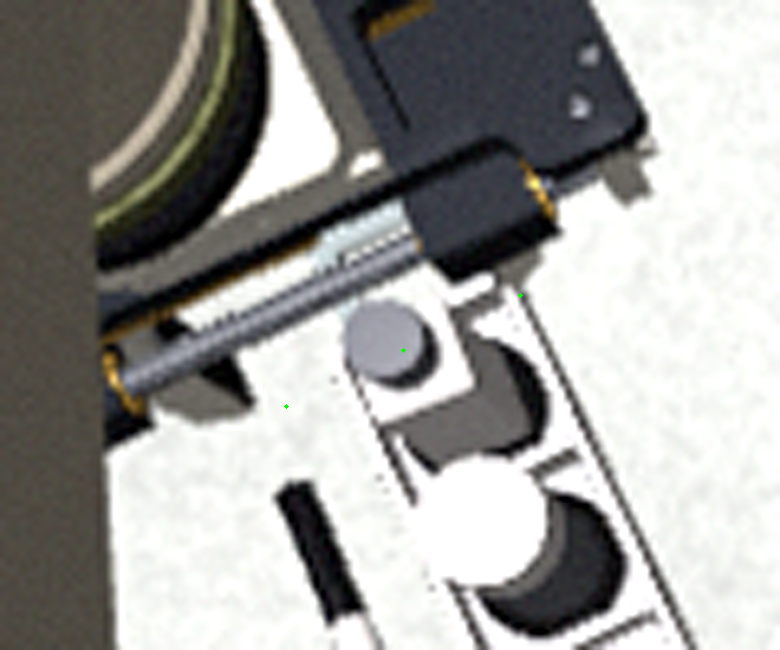

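```bash
cat >> h.py <<'E'
def tri(a,b):
    (o1,d1),(o2,d2)=a,b; d1=d1/np.linalg.norm(d1); d2=d2/np.linalg.norm(d2)
    s=np.linalg.lstsq(np.c_[d1,-d2],o2-o1,rcond=None)[0]; p,q=o1+s[0]*d1,o2+s[1]*d2
    return (p+q)/2,np.linalg.norm(p-q)
E
python3 - <<'E'
from h import *
c=read_camera("side"); t=read_camera("top")
T=lambda u,v:(130+u/6.5-.5,100+v/6.5-.5); S=lambda u,v:(270+u/6.5-.5,50+v/6.5-.5)
s=read_state(); p=s["tool_pos"]; M=R.from_rotvec(s["orientation"]).as_matrix(); x,y=M[:,0],M[:,1]
print("pred left corners",p+y*.035+x*.0075,p+y*.035-x*.0075, "y",y.round(3),"x",x.round(3))
print(tri(ray(t,*T(250,408)),ray(c,*S(296,318))))
print("pred right",p-y*.035+x*.0075,p-y*.035-x*.0075)
print(tri(ray(t,*T(508,287)),ray(c,*S(460,392))))
print("sq cap",tri(ray(t,*T(386,337)),ray(c,*S(389,372))), s["q"])
E
```

```text
pred left corners [0.59022983 0.2373918  0.07198702] [0.60340904 0.24455414 0.07208377] y [-0.477  0.879 -0.001] x [-0.879 -0.477 -0.006]
(array([0.5898222 , 0.24018268, 0.100015  ]), np.float64(0.0002966695171044325))
pred right [0.62365426 0.17588733 0.07207525] [0.63683347 0.18304967 0.072172  ]
(array([0.62495909, 0.17570864, 0.09853935]), np.float64(0.0006078989982532244))
sq cap (array([0.61215797, 0.20909922, 0.09154152]), np.float64(0.000400759309934246)) [ 2.50851666e-01  3.29230902e-01  1.47310517e+00  3.64698871e-04
  1.33269412e+00 -1.81783185e+00]
```

Emit:
jog_arm(
  motion=[0.8,0.003,0,0.03,0,0.004,0,0.8,0.004,0,0.06,0,0.004,0,0.8,0.004,0,0.09,0,0.004,0,0.8,0.004,0,0.112,0,0.004,0,0.8,0.004,0,0.112,0,0.004,0,0.8,0.004,0,0.112,0,0.004,0],
)

```text
t: 3.55
tool_pos: [0.6116, 0.2093, 0.0153]
orientation: [0.774, -3.044, 0.002]
force: [-0.5, 0.9, -0.2]
opening: 0.0745
```

```bash
python3 - <<'E'
from h import *
c=read_camera("side")
plan(.6121,.2097,.016,RY+90); s=read_state(); p=s["tool_pos"]; y=R.from_rotvec(s["orientation"]).as_matrix()[:,1]
p=p+[0,0,.027];pts=[p,p+y*s["opening"]/2,p-y*s["opening"]/2]
crop(c,270,50,390,150,6.5,"pics/b3.png",1.5,pts); print(s["force"])
E
```

```text
shift [0.0002 0.0008 0.0005] turn [-0.0009  0.0002  0.0002] | [0.6124 0.2094 0.0162] q6 -1.82 op 0.0745 t 3.6
[-0.01444896  0.29028815  0.64437671]
```

View pics/b3.png

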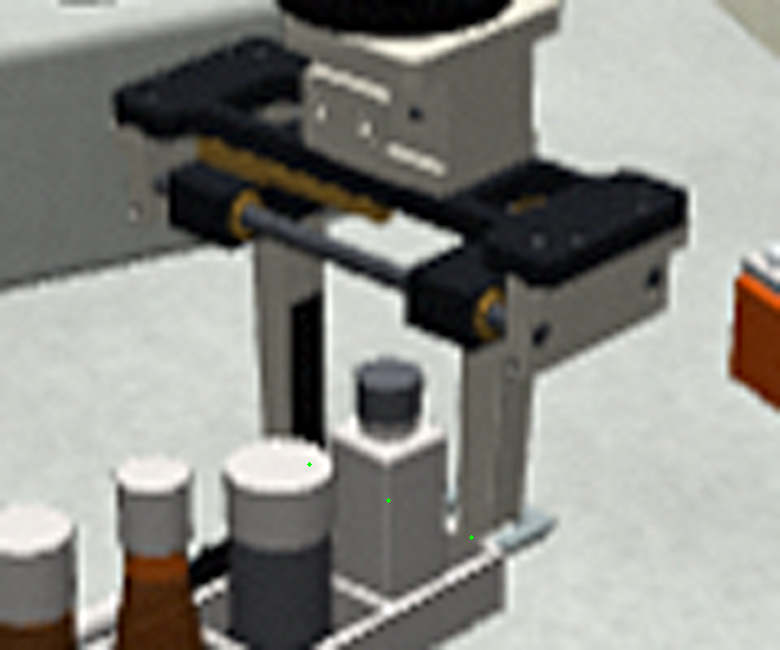

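Emit:
jog_arm(
  motion=[0.6,0,0,0,0,0,0,0.45,0,0,0,0,0,0,0.35,0,0,0,0,0,0,0.2,0,0,0,0,0,0,0,0,0,0,0,0,0,0,0,0,0,0,0,0,0,0,0,0,0,0,0],
  grip_force=18,
)

```text
t: 4.3
tool_pos: [0.6123, 0.2094, 0.0162]
orientation: [-0.774, 3.044, -0.002]
force: [-0.1, -0.6, 0.1]
opening: 0.0302
```

```bash
python3 - <<'E'
from h import *
c=read_camera("side"); t=read_camera("top")
s=read_state(); print(s["opening"],s["force"],s["tool_pos"])
crop(c,270,50,390,150,6.5,"pics/b4.png",1.5)
E
```

```text
0.030752474522607227 [ 0.72973853 -0.51636133  0.36928487] [0.61231711 0.20938212 0.01622359]
```

View pics/b4.png

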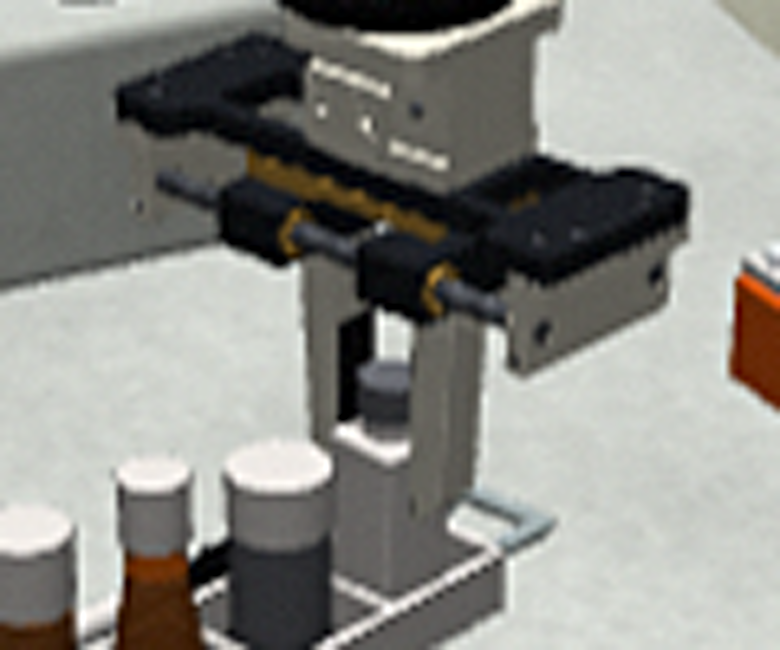

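Emit:
jog_arm(
  motion=[0,0,0,-0.02,0,0,0,0,0,0,-0.06,0,0,0,0,0,0,-0.1,0,0,0,0,0,0,-0.15,0,0,0,0,0,0,-0.2,0,0,0,0,0,0,-0.24,0,0,0,0,0,0,-0.24,0,0,0],
)

```text
t: 5.1
tool_pos: [0.6148, 0.2102, 0.1412]
orientation: [-0.772, 3.037, -0.002]
force: [0.6, -0.4, -0.8]
opening: 0.0304
```

```bash
python3 - <<'E'
from h import *
plan(*TGT["sq"],.125,CY+90); print(read_state()["q"].round(2))
E
```

```text
shift [ 0.5602 -0.5536  0.03  ] turn [0.0011 0.0053 0.7736] | [0.6148 0.2102 0.1412] q6 -1.82 op 0.0304 t 5.1
[ 0.25  0.28  1.4  -0.    1.45 -1.82]
```

Emit:
jog_arm(
  motion=[0,0.04,-0.04,0,0,0.004,0.05,0,0.1,-0.1,0,0,0.004,0.14,0,0.16,-0.16,0,0,0.004,0.23,0,0.22,-0.22,0,0,0.004,0.32,0,0.28,-0.28,0,0,0.004,0.41,0,0.34,-0.34,0,0,0.004,0.5,0,0.4,-0.4,0,0,0.004,0.59,0,0.45,-0.44,0,0,0.004,0.68],
)

```text
t: 5.9
tool_pos: [0.5208, -0.0927, 0.1392]
orientation: [0.894, 3.011, 0.002]
force: [-0.8, -0.1, -0.8]
opening: 0.0304
```

```bash
python3 - <<'E'
from h import *
plan(*TGT["sq"],.125,CY+90); print(read_state()["q"].round(2))
E
```

```text
shift [-0.0476 -0.1458  0.0282] turn [0.0007 0.0001 0.0892] | [ 0.5208 -0.0927  0.1392] q6 -1.27 op 0.0304 t 5.9
[-0.27 -0.03  1.75  0.    1.43 -1.27]
```

Emit:
jog_arm(
  motion=[0,-0.012,-0.035,0.005,0,0,0.03,0,-0.024,-0.07,0.01,0,0,0.06,0,-0.036,-0.11,0.02,0,0,0.089,0,-0.0475,-0.146,0.028,0,0,0.089,0,-0.0475,-0.146,0.028,0,0,0.089,0,-0.0475,-0.146,0.028,0,0,0.089],
)

```text
t: 6.5
tool_pos: [0.5003, -0.1665, 0.1242]
orientation: [-1.103, -2.94, -0.002]
force: [-0.3, 0.6, -0.2]
opening: 0.0306
```

```bash
python3 - <<'E'
from h import *
c=read_camera("side"); t=read_camera("top")
plan(*TGT["sq"],.014,CY+90)
crop(c,280,130,480,320,4,"pics/d1.png",1.5)
crop(t,340,100,480,270,3.5,"pics/d2.png",2.5)
E
```

```text
shift [-0.0012 -0.0014  0.2217] turn [ 0.0009 -0.0003  0.0005] | [ 0.5009 -0.166   0.1249] q6 -1.27 op 0.0306 t 6.6
```

View pics/d1.png

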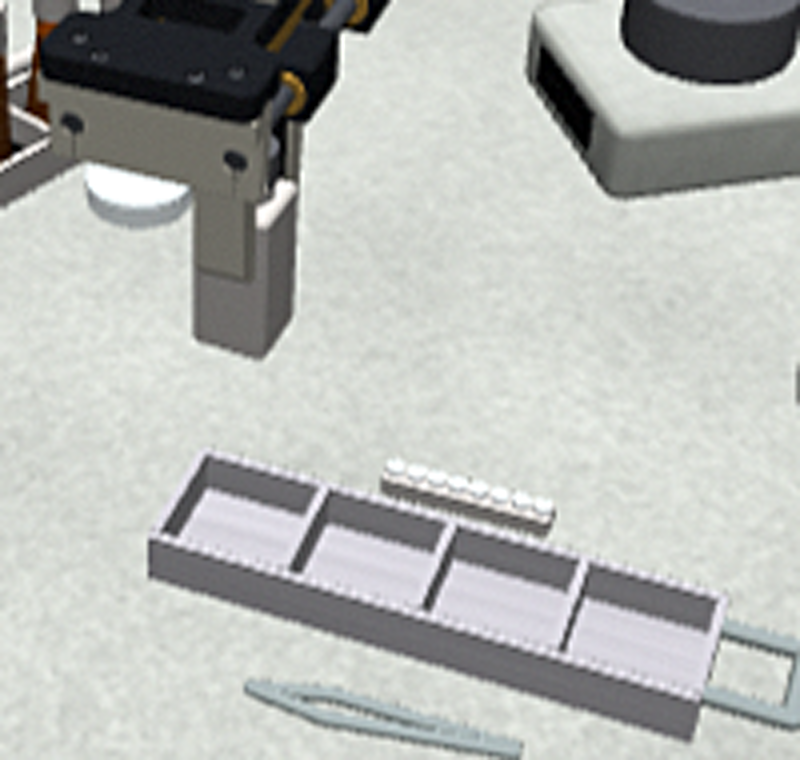

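View pics/d2.png

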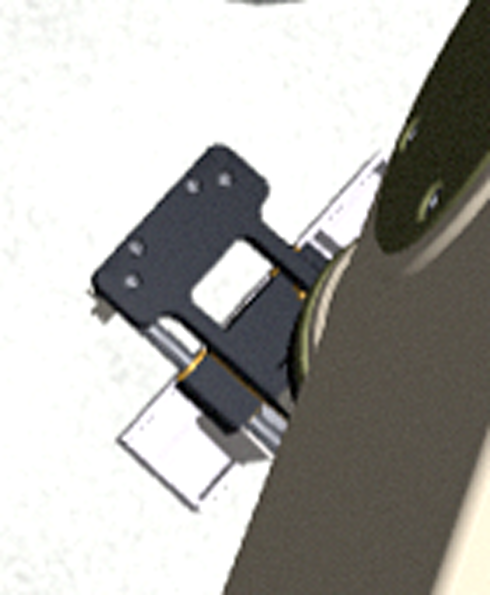

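```bash
python3 - <<'E'
from h import *
c=read_camera("side")
S=lambda u,v:(280+u/4-.5,130+v/4-.5)
q=[onplane(c,*S(*p),.1157) for p in ((195,342),(262,358),(297,310))]
print(np.round(q,4),np.linalg.norm(q[0]-q[1]),np.linalg.norm(q[1]-q[2]),(q[0]+q[2])/2, TGT["sq"])
# tray floor corners of pocket, rim corners in side
q=np.array([onplane(c,*S(*p),.024) for p in ((208,455),(328,490),(296,572),(153,540))]);print(q.round(4),q.mean(0))
E
```

```text
[[ 0.4807 -0.1675  0.1157]
 [ 0.5012 -0.1842  0.1157]
 [ 0.5238 -0.1615  0.1157]] 0.026440429892601505 0.0321420550997578 [ 0.50224336 -0.16450169  0.1157    ] [ 0.50096137 -0.16675261]
[[ 0.4988 -0.133   0.024 ]
 [ 0.5383 -0.1684  0.024 ]
 [ 0.5092 -0.2076  0.024 ]
 [ 0.4617 -0.1733  0.024 ]] [ 0.50201744 -0.17060859  0.024     ]
```

```bash
python3 - <<'E'
from h import *
plan(.5012,-.1685,.0145,CY+90)
E
```

```text
shift [-0.0036 -0.0039  0.221 ] turn [ 0.0009 -0.0001  0.0008] | [ 0.5011 -0.166   0.125 ] q6 -1.27 op 0.0306 t 6.65
```

Emit:
jog_arm(
  motion=[0,-0.0035,-0.004,0.04,0,0,0,0,-0.0035,-0.004,0.08,0,0,0,0,-0.0035,-0.004,0.12,0,0,0,0,-0.0035,-0.004,0.16,0,0,0,0,-0.0035,-0.004,0.19,0,0,0,0,-0.0035,-0.004,0.21,0,0,0,0,-0.0035,-0.004,0.221,0,0,0,0,-0.0035,-0.004,0.221,0,0,0],
)

```text
t: 7.45
tool_pos: [0.5011, -0.1683, 0.0142]
orientation: [-1.101, -2.942, -0.002]
force: [-1.5, -0.3, 0.0]
opening: 0.0306
```

```bash
python3 - <<'E'
from h import *
c=read_camera("side")
plan(.5012,-.1685,.0145,CY+90);print(read_state()["force"])
crop(c,280,180,420,300,5.5,"pics/d3.png",1.5)
E
```

```text
shift [ 0.0005 -0.0003  0.0008] turn [0.0009 0.0001 0.0009] | [ 0.5015 -0.1685  0.0149] q6 -1.28 op 0.0308 t 7.5
[-0.22954131  0.47136374 -0.3742195 ]
```

View pics/d3.png

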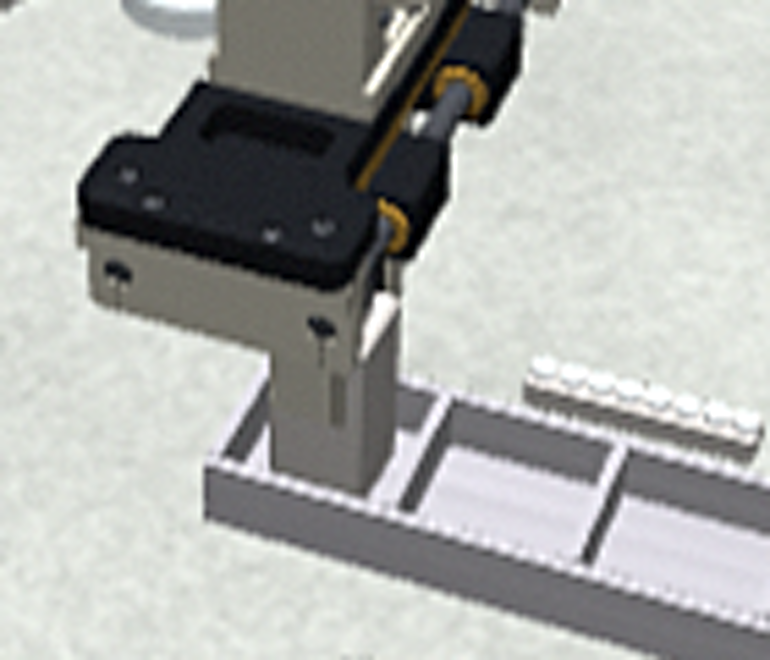

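Emit:
jog_arm(
  motion=[0,0,0,0.003,0,0,0,0,0,0,0.003,0,0,0,0.36,0,0,0.003,0,0,0,0.45,0,0,0.003,0,0,0,0.7,0,0,0.003,0,0,0,0.7,0,0,0,0,0,0,0.7,0,0,0,0,0,0],
)

```text
t: 8.2
tool_pos: [0.5016, -0.1686, 0.0151]
orientation: [1.1, 2.941, 0.002]
force: [0.6, -0.0, -0.2]
opening: 0.0609
```

Emit:
jog_arm(
  motion=[0.7,0,0,-0.03,0,0,0,0.7,0,0,-0.08,0,0,0,0.7,0,0,-0.14,0,0,0,0.7,0,0,-0.22,0,0,0,0.7,0,0,-0.28,0,0,0,0.7,0,0,-0.28,0,0,0],
)

```text
t: 8.8
tool_pos: [0.5048, -0.1702, 0.1623]
orientation: [1.097, 2.932, 0.001]
force: [-0.3, 0.0, -0.1]
opening: 0.0654
```

```bash
python3 - <<'E'
from h import *
c=read_camera("side")
plan(*OBJ["jar"],.15,RY+90);print(read_state()["force"])
crop(c,280,180,420,300,5.5,"pics/d4.png",1.5)
E
```

```text
shift [0.3694 0.613  0.0182] turn [-7.000e-04  5.200e-03 -7.724e-01] | [ 0.5035 -0.1696  0.1593] q6 -1.28 op 0.065 t 8.85
[ 0.02444388  0.14540326 -0.62090589]
```

View pics/d4.png

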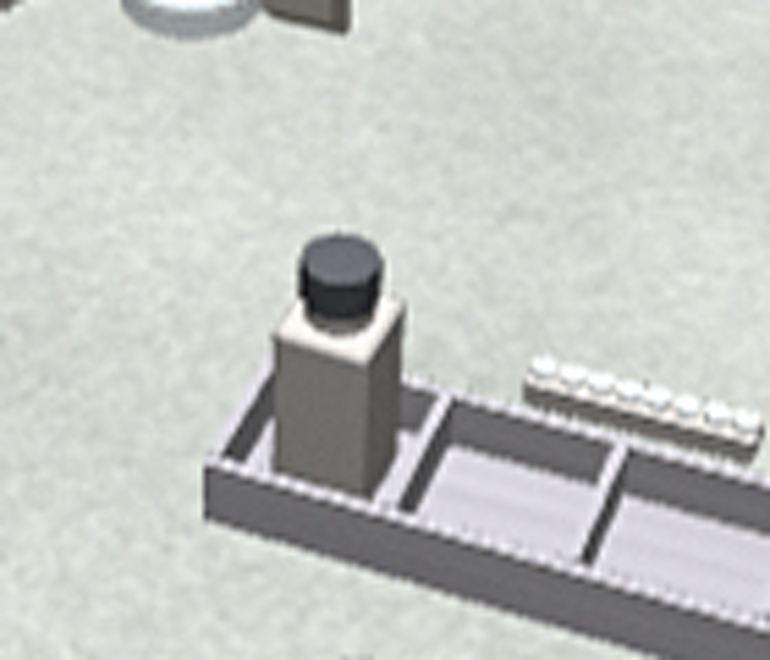

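Emit:
jog_arm(
  motion=[0.7,0.05,0.08,0,0,0.004,-0.09,0.7,0.1,0.16,0,0,0.004,-0.18,0.7,0.15,0.24,0,0,0.004,-0.27,0.7,0.2,0.32,0,0,0.004,-0.36,0.7,0.25,0.4,0,0,0.004,-0.46,0.7,0.3,0.48,0.01,0,0.004,-0.55,0.7,0.34,0.56,0.01,0,0.005,-0.65,0.7,0.369,0.613,0.018,0,0.005,-0.77],
)

```text
t: 9.65
tool_pos: [0.565, 0.1856, 0.1492]
orientation: [0.71, -3.059, 0.001]
force: [0.0, -0.5, -0.5]
opening: 0.0652
```

```bash
python3 - <<'E'
from h import *
plan(*OBJ["jar"],.15,RY+90)
E
```

```text
shift [ 0.0016 -0.0054 -0.0016] turn [-0.     -0.0008 -0.0265] | [0.565  0.1856 0.1492] q6 -1.8 op 0.0652 t 9.65
```

Emit:
jog_arm(
  motion=[0.75,0.0015,-0.0055,0,0,0,-0.0265,0.75,0.0015,-0.0055,0.05,0,0,-0.0265,0.75,0.0015,-0.0055,0.1,0,0,-0.0265,0.75,0.0015,-0.0055,0.16,0,0,-0.0265,0.75,0.0015,-0.0055,0.22,0,0,-0.0265,0.75,0.0015,-0.0055,0.254,0,0,-0.0265,0.75,0.0015,-0.0055,0.254,0,0,-0.0265,0.75,0.0015,-0.0055,0.254,0,0,-0.0265],
)

```text
t: 10.45
tool_pos: [0.5646, 0.1826, 0.0218]
orientation: [0.773, -3.042, 0.0]
force: [-0.2, -0.1, -0.1]
opening: 0.0696
```

```bash
python3 - <<'E'
from h import *
c=read_camera("side")
plan(*OBJ["jar"],.022,RY+90);print(read_state()["force"])
crop(c,250,60,370,180,5,"pics/e1.png",1.5)
E
```

```text
shift [0.0005 0.0003 0.0019] turn [-0.0001 -0.0005  0.0001] | [0.5657 0.1828 0.0229] q6 -1.84 op 0.0697 t 10.5
[0.0889425  0.25308672 0.46760525]
```

View pics/e1.png

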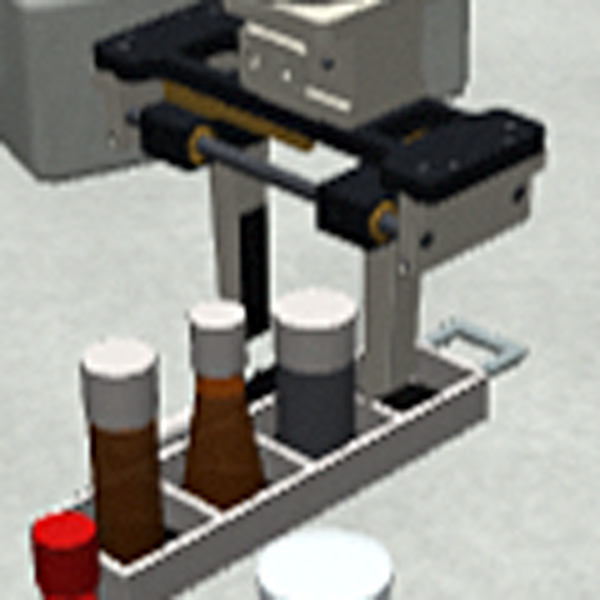

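Emit:
jog_arm(
  motion=[0.6,0,0,0,0,0,0,0.5,0,0,0,0,0,0,0.42,0,0,0,0,0,0,0.3,0,0,0,0,0,0,0,0,0,0,0,0,0,0,0,0,0,0,0,0,0,0,0,0,0,0,0],
)

```text
t: 11.2
tool_pos: [0.5658, 0.1829, 0.0232]
orientation: [0.773, -3.044, 0.001]
force: [-0.3, 0.8, 2.0]
opening: 0.0356
```

Emit:
jog_arm(
  motion=[0,0,0,-0.02,0,0,0,0,0,0,-0.06,0,0,0,0,0,0,-0.1,0,0,0,0,0,0,-0.15,0,0,0,0,0,0,-0.2,0,0,0,0,0,0,-0.24,0,0,0,0,0,0,-0.24,0,0,0],
)

```text
t: 11.9
tool_pos: [0.5682, 0.1834, 0.1476]
orientation: [-0.772, 3.039, -0.001]
force: [1.1, -0.3, 0.1]
opening: 0.0355
```

```bash
python3 - <<'E'
from h import *
c=read_camera("side")
crop(c,250,20,370,180,4,"pics/e2.png",1.5)
plan(.5418,-.2037,.135,CY+90)
E
```

```text
shift [ 0.4139 -0.6557  0.0199] turn [5.000e-04 2.200e-03 7.734e-01] | [0.5672 0.1832 0.1452] q6 -1.84 op 0.0354 t 11.95
```

View pics/e2.png

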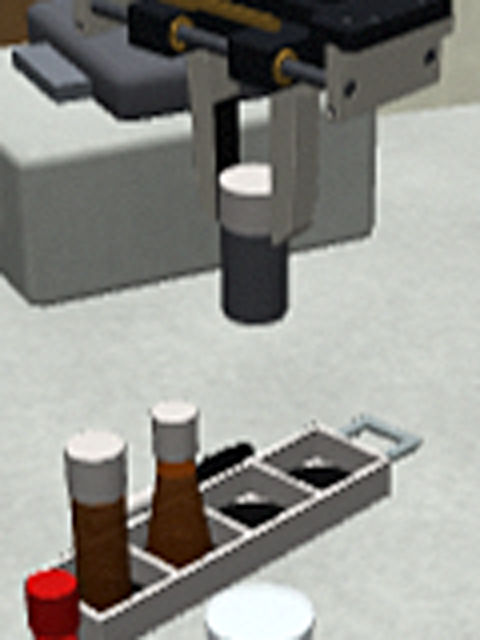

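Emit:
jog_arm(
  motion=[0,0.02,-0.04,0,0,0.002,0.05,0,0.07,-0.11,0,0,0.002,0.14,0,0.12,-0.19,0,0,0.002,0.23,0,0.17,-0.27,0,0,0.002,0.32,0,0.22,-0.35,0,0,0.002,0.41,0,0.27,-0.43,0,0,0.002,0.5,0,0.32,-0.51,0,0,0.002,0.59,0,0.36,-0.57,0,0,0.002,0.68],
)

```text
t: 12.75
tool_pos: [0.5434, -0.1555, 0.143]
orientation: [-0.894, -3.009, -0.0]
force: [0.8, 0.5, -0.5]
opening: 0.0357
```

```bash
python3 - <<'E'
from h import *
plan(.5418,-.2037,.135,CY+90)
E
```

```text
shift [-0.05   -0.0825  0.016 ] turn [-0.0004 -0.0014  0.089 ] | [ 0.5434 -0.1555  0.143 ] q6 -1.36 op 0.0357 t 12.75
```

Emit:
jog_arm(
  motion=[0,-0.02,-0.03,0.005,0,0,0.04,0,-0.04,-0.065,0.01,0,0,0.089,0,-0.05,-0.0825,0.016,0,0,0.089,0,-0.05,-0.0825,0.06,0,0,0.089,0,-0.05,-0.0825,0.1,0,0,0.089,0,-0.05,-0.0825,0.14,0,0,0.089,0,-0.05,-0.0825,0.14,0,0,0.089],
)

```text
t: 13.45
tool_pos: [0.5386, -0.2016, 0.0684]
orientation: [-1.096, -2.934, -0.002]
force: [0.3, 0.3, -0.4]
opening: 0.0356
```

```bash
python3 - <<'E'
from h import *
c=read_camera("side");t=read_camera("top")
plan(.5418,-.2037,.021,CY+90)
crop(c,280,160,440,300,5,"pics/e3.png",1.5)
crop(t,340,100,480,270,3.5,"pics/e4.png",2)
E
```

```text
shift [-2.800e-03 -1.000e-04  1.024e-01] turn [-0.0007 -0.0028  0.0011] | [ 0.541  -0.2029  0.0722] q6 -1.3 op 0.0361 t 13.55
```

View pics/e3.png

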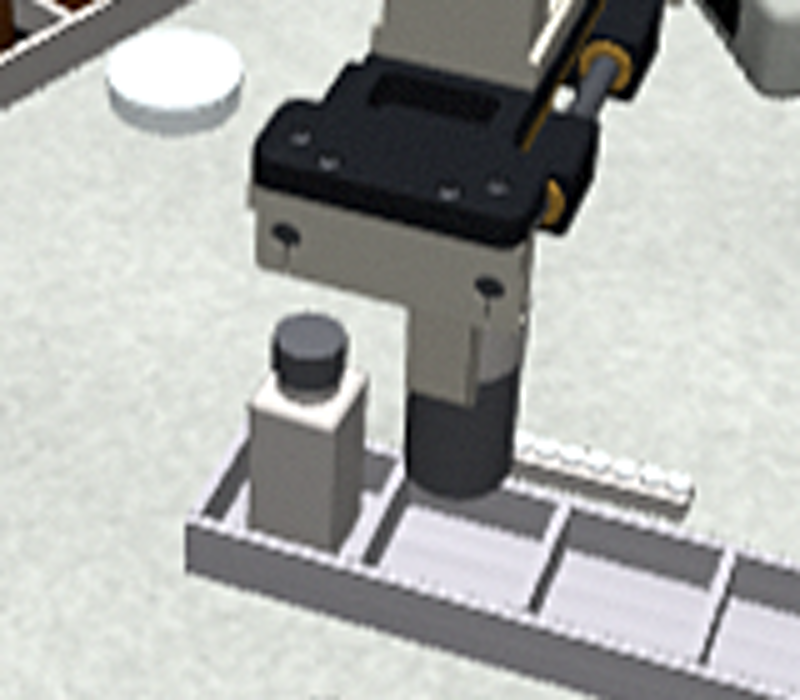

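View pics/e4.png

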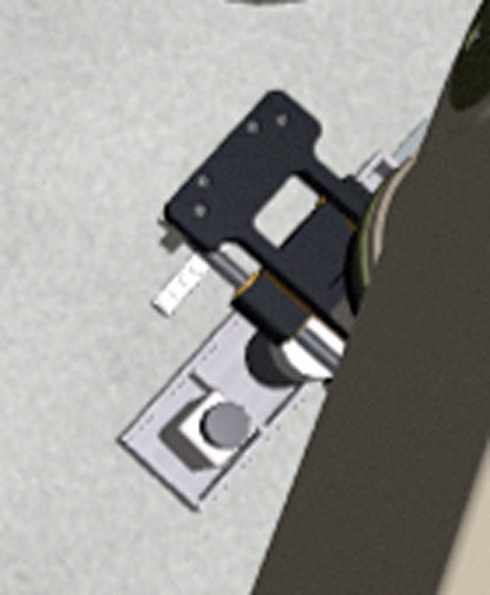

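```bash
python3 - <<'E'
from h import *
c=read_camera("side")
S=lambda u,v:(280+u/5-.5,160+v/5-.5)
print(onplane(c,*S(460,497),.0562),"front of jar foot; add 17mm away from cam ->centre")
q=np.array([onplane(c,*S(*p),.024) for p in ((404,472),(567,508),(532,612),(362,566))]);print(q.round(4),q.mean(0))
plan(.5418,-.2037,.021,CY+90)
E
```

```text
[ 0.53284586 -0.21875903  0.0562    ] front of jar foot; add 17mm away from cam ->centre
[[ 0.5348 -0.172   0.024 ]
 [ 0.5781 -0.2039  0.024 ]
 [ 0.549  -0.2419  0.024 ]
 [ 0.5067 -0.2073  0.024 ]] [ 0.54212862 -0.20624909  0.024     ]
shift [-0.0005 -0.0007  0.1049] turn [-0.0004 -0.0014  0.0009] | [ 0.5419 -0.2033  0.0734] q6 -1.3 op 0.0357 t 13.6
```

Emit:
jog_arm(
  motion=[0,-0.005,-0.0005,0.02,0,0,0,0,-0.005,-0.0005,0.045,0,0,0,0,-0.005,-0.0005,0.07,0,0,0,0,-0.005,-0.0005,0.09,0,0,0,0,-0.005,-0.0005,0.102,0,0,0,0,-0.005,-0.0005,0.106,0,0,0,0,-0.005,-0.0005,0.106,0,0,0,0,-0.005,-0.0005,0.106,0,0,0],
)

```text
t: 14.4
tool_pos: [0.5436, -0.2052, 0.0205]
orientation: [-1.1, -2.941, -0.0]
force: [-0.2, 0.1, -0.8]
opening: 0.0357
```

Emit:
jog_arm(
  motion=[0.42,0,0,0,0,0,0,0.5,0,0,0,0,0,0,0.7,0,0,0,0,0,0,0.7,0,0,0,0,0,0,0.7,0,0,-0.04,0,0,0,0.7,0,0,-0.11,0,0,0,0.7,0,0,-0.19,0,0,0,0.7,0,0,-0.27,0,0,0],
)

```text
t: 15.2
tool_pos: [0.5434, -0.2051, 0.1566]
orientation: [-1.1, -2.94, -0.0]
force: [1.5, -0.8, 0.4]
opening: 0.0648
```

```bash
python3 - <<'E'
from h import *
c=read_camera("side")
plan(*OBJ["flask"],.165,RY+90)
crop(c,280,160,440,300,5,"pics/e5.png",1.5)
E
```

```text
shift [ 0.5242  0.5108 -0.0024] turn [-0.0019  0.0052 -0.7724] | [ 0.5471 -0.2069  0.1653] q6 -1.3 op 0.0649 t 15.25
```

View pics/e5.png

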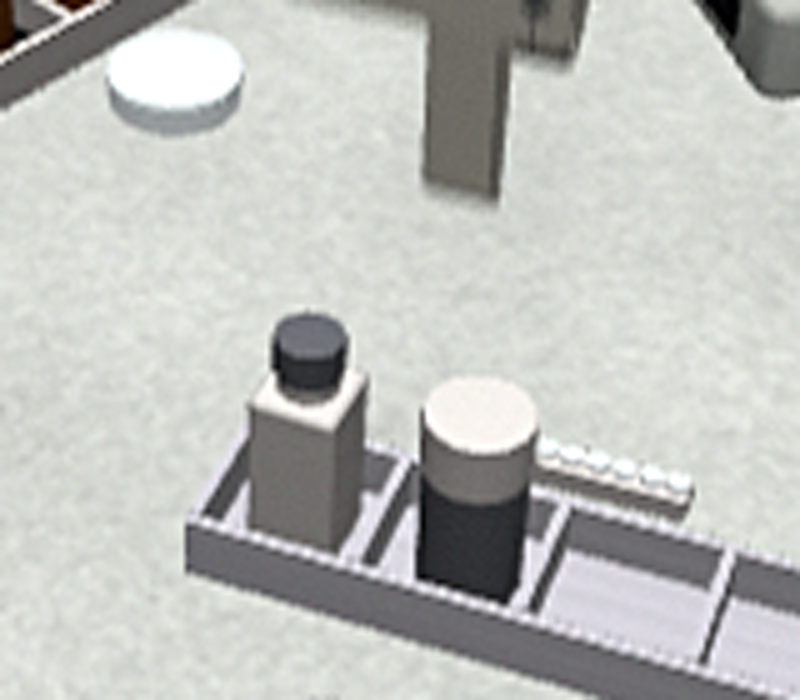

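Emit:
jog_arm(
  motion=[0.7,0.07,0.07,0,0,0.004,-0.09,0.7,0.14,0.14,0,0,0.004,-0.18,0.7,0.21,0.21,0,0,0.004,-0.27,0.7,0.28,0.28,0,0,0.004,-0.36,0.7,0.35,0.35,0,0,0.004,-0.46,0.7,0.42,0.42,0,0,0.004,-0.55,0.7,0.48,0.47,0,0,0.005,-0.65,0.7,0.524,0.51,0,0,0.005,-0.77],
)

```text
t: 16.05
tool_pos: [0.5161, 0.16, 0.1638]
orientation: [0.71, -3.06, 0.003]
force: [-0.7, -0.3, 0.2]
opening: 0.065
```

```bash
python3 - <<'E'
from h import *
plan(*OBJ["flask"],.040,RY+90)
E
```

```text
shift [ 1.000e-04 -4.300e-03  2.476e-01] turn [-0.0013 -0.0006 -0.0265] | [0.5161 0.16   0.1638] q6 -1.82 op 0.065 t 16.05
```

Emit:
jog_arm(
  motion=[0.7,0,-0.0045,0,0,0,-0.0265,0.7,0,-0.0045,0.05,0,0,-0.0265,0.7,0,-0.0045,0.1,0,0,-0.0265,0.7,0,-0.0045,0.16,0,0,-0.0265,0.7,0,-0.0045,0.21,0,0,-0.0265,0.7,0,-0.0045,0.248,0,0,-0.0265,0.7,0,-0.0045,0.248,0,0,-0.0265,0.7,0,-0.0045,0.248,0,0,-0.0265],
)

```text
t: 16.85
tool_pos: [0.517, 0.1577, 0.04]
orientation: [0.773, -3.044, 0.003]
force: [0.7, -0.3, 0.6]
opening: 0.065
```

```bash
python3 - <<'E'
from h import *
c=read_camera("side")
plan(*OBJ["flask"],.040,RY+90);print(read_state()["force"])
crop(c,250,60,370,180,5,"pics/f1.png",1.5)
E
```

```text
shift [0.0015 0.0007 0.0018] turn [-0.0015  0.0002  0.    ] | [0.5178 0.1579 0.0409] q6 -1.86 op 0.065 t 16.9
[ 0.2197612   0.22794962 -0.13450359]
```

View pics/f1.png

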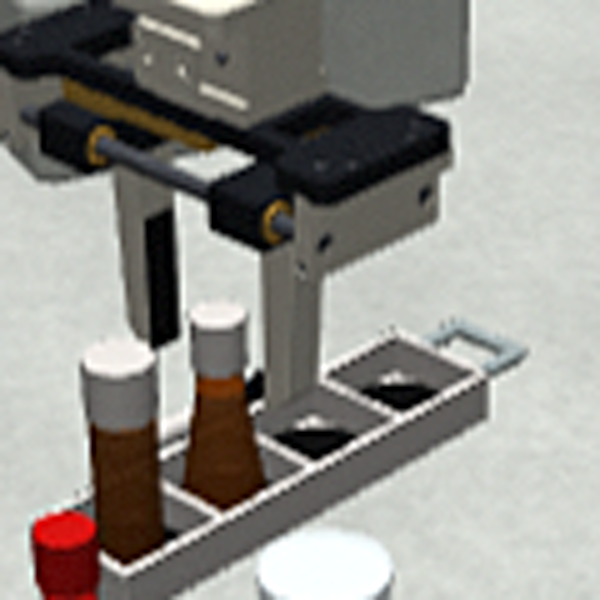

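Centred round the flask's cap, with tips just below it. I close and lift.

Emit:
jog_arm(
  motion=[0.55,0,0,0,0,0,0,0.45,0,0,0,0,0,0,0.35,0,0,0,0,0,0,0.2,0,0,0,0,0,0,0,0,0,0,0,0,0,0,0,0,0,0,0,0,0,0,0,0,0,0,0],
)

```text
t: 17.6
tool_pos: [0.5178, 0.1579, 0.0408]
orientation: [-0.773, 3.044, -0.004]
force: [-0.8, -0.1, 0.1]
opening: 0.0238
```

Emit:
jog_arm(
  motion=[0,0,0,-0.02,0,0,0,0,0,0,-0.06,0,0,0,0,0,0,-0.1,0,0,0,0,0,0,-0.15,0,0,0,0,0,0,-0.2,0,0,0,0,0,0,-0.23,0,0,0,0,0,0,-0.23,0,0,0],
)

```text
t: 18.3
tool_pos: [0.5195, 0.1585, 0.159]
orientation: [-0.772, 3.039, -0.004]
force: [-0.4, -1.4, -0.8]
opening: 0.0238
```

```bash
python3 - <<'E'
from h import *
c=read_camera("side")
crop(c,230,20,370,180,4,"pics/f2.png",1.5)
plan(.5826,-.2392,.15,CY+90)
E
```

```text
shift [ 0.2666 -0.7598  0.0155] turn [-7.000e-04  2.500e-03  7.734e-01] | [0.5184 0.1583 0.1569] q6 -1.86 op 0.0236 t 18.35
```

View pics/f2.png

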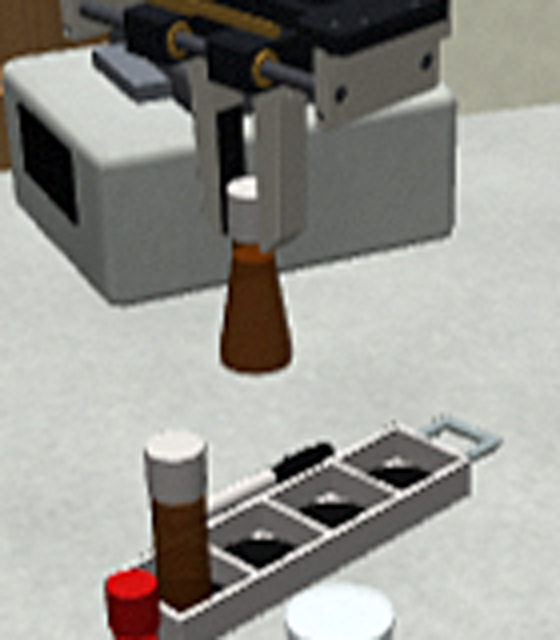

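Emit:
jog_arm(
  motion=[0,0.015,-0.04,0,0,0.002,0.05,0,0.045,-0.13,0,0,0.002,0.14,0,0.075,-0.22,0,0,0.002,0.23,0,0.108,-0.31,0,0,0.002,0.32,0,0.14,-0.4,0,0,0.002,0.41,0,0.17,-0.49,0,0,0.002,0.5,0,0.2,-0.58,0,0,0.002,0.59,0,0.23,-0.66,0,0,0.002,0.68],
)

```text
t: 19.15
tool_pos: [0.5738, -0.1885, 0.1553]
orientation: [-0.893, -3.01, 0.001]
force: [1.1, -0.8, -0.4]
opening: 0.0239
```

```bash
python3 - <<'E'
from h import *
plan(.5833,-.240,.15,CY+90)
E
```

```text
shift [-0.072  -0.0759  0.0106] turn [-0.001  -0.0009  0.0893] | [ 0.5738 -0.1885  0.1553] q6 -1.4 op 0.0239 t 19.15
```

Emit:
jog_arm(
  motion=[0,-0.025,-0.025,0.005,0,0,0.04,0,-0.055,-0.058,0.01,0,0,0.089,0,-0.072,-0.076,0.01,0,0,0.089,0,-0.072,-0.076,0.05,0,0,0.089,0,-0.072,-0.076,0.1,0,0,0.089,0,-0.072,-0.076,0.14,0,0,0.089,0,-0.072,-0.076,0.14,0,0,0.089,0,-0.072,-0.076,0.14,0,0,0.089],
)

```text
t: 19.95
tool_pos: [0.5825, -0.2393, 0.0847]
orientation: [-1.098, -2.939, 0.001]
force: [0.3, -0.1, 0.6]
opening: 0.0234
```

```bash
python3 - <<'E'
from h import *
c=read_camera("side")
plan(.5833,-.240,.039,CY+90)
crop(c,320,160,480,300,5,"pics/f3.png",1.5)
E
```

```text
shift [-0.0002 -0.0003  0.094 ] turn [-0.001  -0.0007  0.0012] | [ 0.5834 -0.2398  0.086 ] q6 -1.33 op 0.024 t 20.0
```

View pics/f3.png

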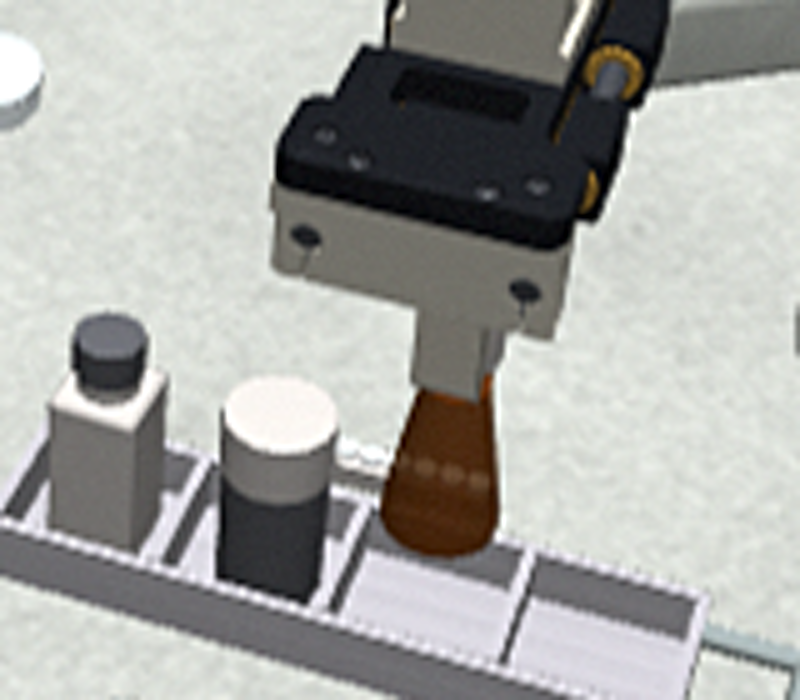

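```bash
python3 - <<'E'
from h import *
c=read_camera("side")
S=lambda u,v:(320+u/5-.5,160+v/5-.5)
a=onplane(c,*S(440,557),.0522); print(a[:2]+.018*np.array([.28,.96]))
q=np.array([onplane(c,*S(*p),.024) for p in ((372,506),(532,550),(500,662),(335,610))]);print(q.round(4),q.mean(0))
E
```

```text
[ 0.58064014 -0.23819817]
[[ 0.58   -0.2036  0.024 ]
 [ 0.6194 -0.2374  0.024 ]
 [ 0.5884 -0.2764  0.024 ]
 [ 0.5502 -0.2414  0.024 ]] [ 0.58447188 -0.23967656  0.024     ]
```

Emit:
jog_arm(
  motion=[0,-0.005,0,0.02,0,0,0,0,-0.005,0,0.04,0,0,0,0,-0.005,0,0.06,0,0,0,0,-0.005,0,0.08,0,0,0,0,-0.005,0,0.09,0,0,0,0,-0.005,0,0.095,0,0,0,0,-0.005,0,0.095,0,0,0,0,-0.005,0,0.095,0,0,0],
)

```text
t: 20.85
tool_pos: [0.5861, -0.242, 0.0397]
orientation: [1.1, 2.942, -0.002]
force: [-0.4, 0.0, -0.9]
opening: 0.0237
```

Emit:
jog_arm(
  motion=[0.3,0,0,0,0,0,0,0.4,0,0,0,0,0,0,0.6,0,0,0,0,0,0,0.6,0,0,0,0,0,0,0.6,0,0,-0.04,0,0,0,0.6,0,0,-0.1,0,0,0,0.6,0,0,-0.17,0,0,0,0.6,0,0,-0.24,0,0,0],
)

```text
t: 21.65
tool_pos: [0.5857, -0.2416, 0.1606]
orientation: [-1.1, -2.942, 0.002]
force: [-0.1, -0.3, -0.5]
opening: 0.056
```

```bash
python3 - <<'E'
from h import *
c=read_camera("side")
plan(*OBJ["tube"],.165,RY+90)
crop(c,320,160,480,300,5,"pics/f4.png",1.5)
E
```

```text
shift [0.6728 0.4107 0.0012] turn [-0.0031  0.0059 -0.7723] | [ 0.5889 -0.2432  0.1686] q6 -1.33 op 0.0556 t 21.7
```

View pics/f4.png

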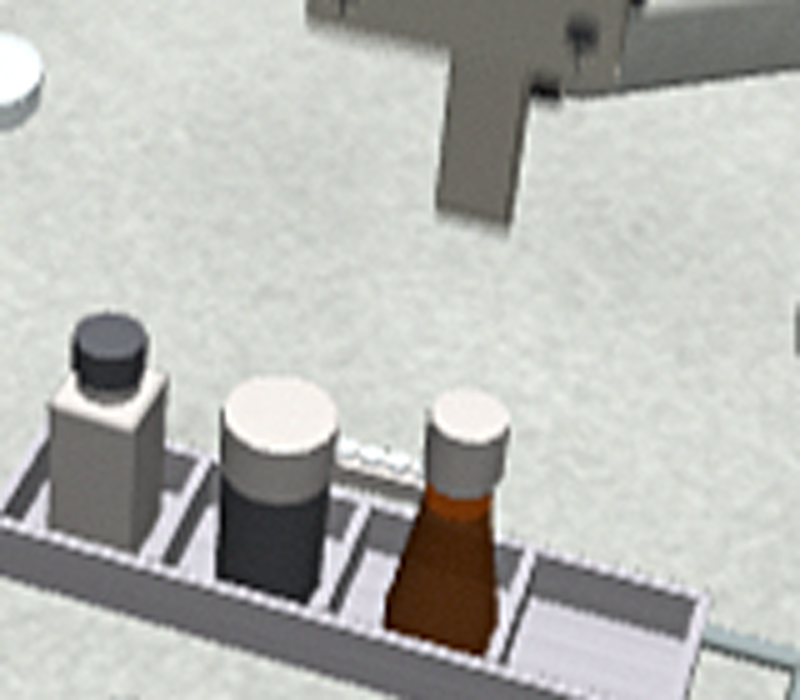

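Emit:
jog_arm(
  motion=[0.65,0.085,0.05,0,0,0.004,-0.09,0.65,0.17,0.1,0,0,0.004,-0.18,0.65,0.255,0.15,0,0,0.004,-0.27,0.65,0.34,0.2,0,0,0.004,-0.36,0.65,0.425,0.255,0,0,0.004,-0.46,0.65,0.51,0.31,0,0,0.004,-0.55,0.65,0.6,0.365,0,0,0.005,-0.65,0.65,0.673,0.41,0,0,0.005,-0.77],
)

```text
t: 22.5
tool_pos: [0.4686, 0.1342, 0.1658]
orientation: [-0.708, 3.06, -0.007]
force: [1.0, 0.3, 0.0]
opening: 0.0607
```

```bash
python3 - <<'E'
from h import *
plan(*OBJ["tube"],.040,RY+90)
E
```

```text
shift [-0.0007 -0.0029  0.2516] turn [-0.0029 -0.0003 -0.0274] | [0.4686 0.1342 0.1658] q6 -1.85 op 0.0607 t 22.5
```

Emit:
jog_arm(
  motion=[0.65,-0.0005,-0.003,0,-0.003,0,-0.0275,0.65,-0.0005,-0.003,0.05,-0.003,0,-0.0275,0.65,-0.0005,-0.003,0.1,-0.003,0,-0.0275,0.65,-0.0005,-0.003,0.16,-0.003,0,-0.0275,0.65,-0.0005,-0.003,0.21,-0.003,0,-0.0275,0.65,-0.0005,-0.003,0.252,-0.003,0,-0.0275,0.65,-0.0005,-0.003,0.252,-0.003,0,-0.0275,0.65,-0.0005,-0.003,0.252,-0.003,0,-0.0275],
)

```text
t: 23.3
tool_pos: [0.4695, 0.1324, 0.04]
orientation: [0.773, -3.044, -0.0]
force: [0.5, 0.2, -0.5]
opening: 0.0604
```

```bash
python3 - <<'E'
from h import *
c=read_camera("side");t=read_camera("top")
plan(*OBJ["tube"],.040,RY+90);print(read_state()["force"])
crop(c,230,80,370,220,4.2,"pics/g1.png",1.5)
crop(t,340,100,480,270,3.5,"pics/g0.png",2.2)
E
```

```text
shift [0.0021 0.0008 0.0029] turn [-0.0004  0.0012  0.0002] | [0.4709 0.1326 0.0414] q6 -1.9 op 0.0604 t 23.4
[-0.19331136 -0.10009971 -0.25322208]
```

View pics/g1.png

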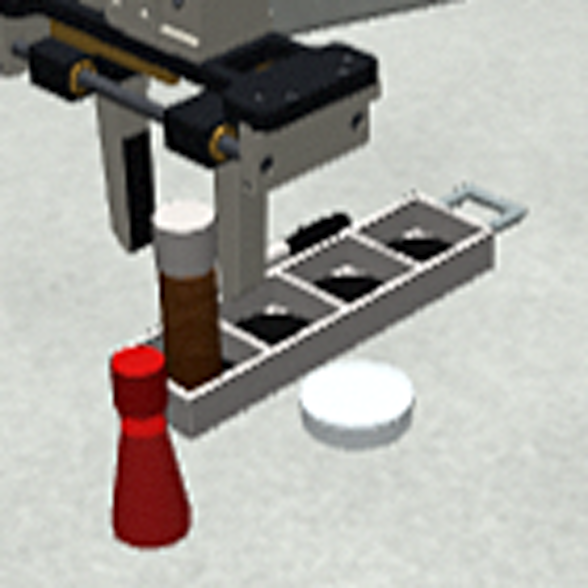

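View pics/g0.png

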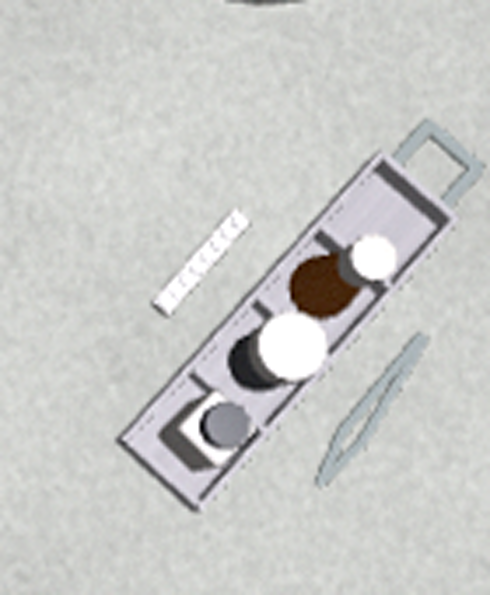

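Emit:
jog_arm(
  motion=[0.5,0,0,0,0,0,0,0.4,0,0,0,0,0,0,0.3,0,0,0,0,0,0,0.2,0,0,0,0,0,0,0,0,0,0,0,0,0,0,0,0,0,0,0,0,0,0,0,0,0,0,0],
)

```text
t: 24.1
tool_pos: [0.471, 0.1326, 0.0415]
orientation: [-0.773, 3.043, -0.0]
force: [0.0, -0.7, 1.0]
opening: 0.0299
```

Emit:
jog_arm(
  motion=[0,0,0,-0.02,0,0,0,0,0,0,-0.06,0,0,0,0,0,0,-0.1,0,0,0,0,0,0,-0.15,0,0,0,0,0,0,-0.2,0,0,0,0,0,0,-0.23,0,0,0,0,0,0,-0.23,0,0,0],
)

```text
t: 24.8
tool_pos: [0.4726, 0.1329, 0.1594]
orientation: [-0.772, 3.038, -0.001]
force: [-0.1, -0.2, -1.4]
opening: 0.0295
```

```bash
python3 - <<'E'
from h import *
c=read_camera("side")
crop(c,220,40,360,200,4,"pics/g2.png",1.5)
plan(.6235,-.2745,.15,CY+90)
E
```

```text
shift [ 0.1218 -0.8607  0.0156] turn [0.0008 0.0028 0.7735] | [0.4716 0.1327 0.1575] q6 -1.9 op 0.0295 t 24.85
```

View pics/g2.png

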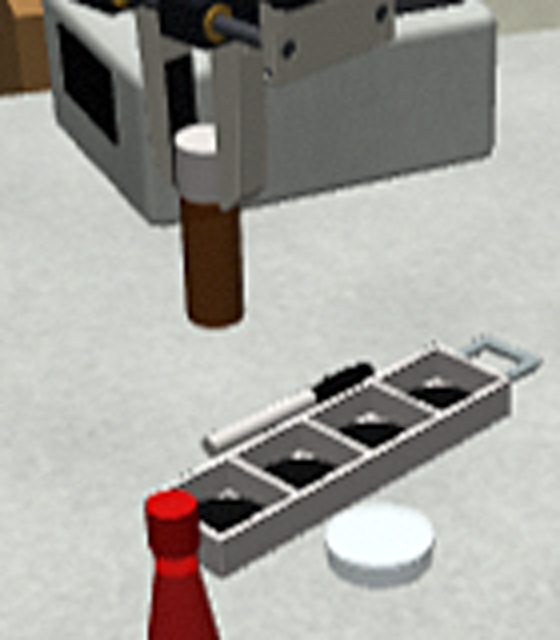

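Emit:
jog_arm(
  motion=[0,0.005,-0.04,0,0,0.002,0.05,0,0.018,-0.13,0,0,0.002,0.14,0,0.032,-0.225,0,0,0.002,0.23,0,0.045,-0.32,0,0,0.002,0.32,0,0.058,-0.415,0,0,0.002,0.41,0,0.072,-0.51,0,0,0.002,0.5,0,0.085,-0.605,0,0,0.002,0.59,0,0.1,-0.7,0,0,0.002,0.68],
)

```text
t: 25.65
tool_pos: [0.594, -0.2002, 0.1553]
orientation: [-0.892, -3.01, -0.003]
force: [1.3, -0.1, -0.1]
opening: 0.03
```

```bash
python3 - <<'E'
from h import *
plan(.6235,-.2745,.15,CY+90)
E
```

```text
shift [-0.1304 -0.0924  0.0101] turn [ 0.0005 -0.0016  0.0897] | [ 0.594  -0.2002  0.1553] q6 -1.4 op 0.03 t 25.65
```

Emit:
jog_arm(
  motion=[0,-0.04,-0.028,0.003,0,0,0.03,0,-0.08,-0.056,0.006,0,0,0.06,0,-0.115,-0.08,0.01,0,0,0.09,0,-0.13,-0.0925,0.01,0,0,0.09,0,-0.13,-0.0925,0.05,0,0,0.09,0,-0.13,-0.0925,0.1,0,0,0.09,0,-0.13,-0.0925,0.14,0,0,0.09,0,-0.13,-0.0925,0.14,0,0,0.09],
)

```text
t: 26.45
tool_pos: [0.62, -0.272, 0.0796]
orientation: [-1.097, -2.932, -0.004]
force: [0.3, -0.1, -1.5]
opening: 0.0298
```

```bash
python3 - <<'E'
from h import *
c=read_camera("side")
plan(.6235,-.2745,.039,CY+90)
crop(c,340,160,500,320,4.5,"pics/g3.png",1.5)
E
```

```text
shift [-0.0066  0.0003  0.0862] turn [-0.0003 -0.0051  0.0006] | [ 0.6212 -0.2727  0.0821] q6 -1.34 op 0.03 t 26.5
```

View pics/g3.png

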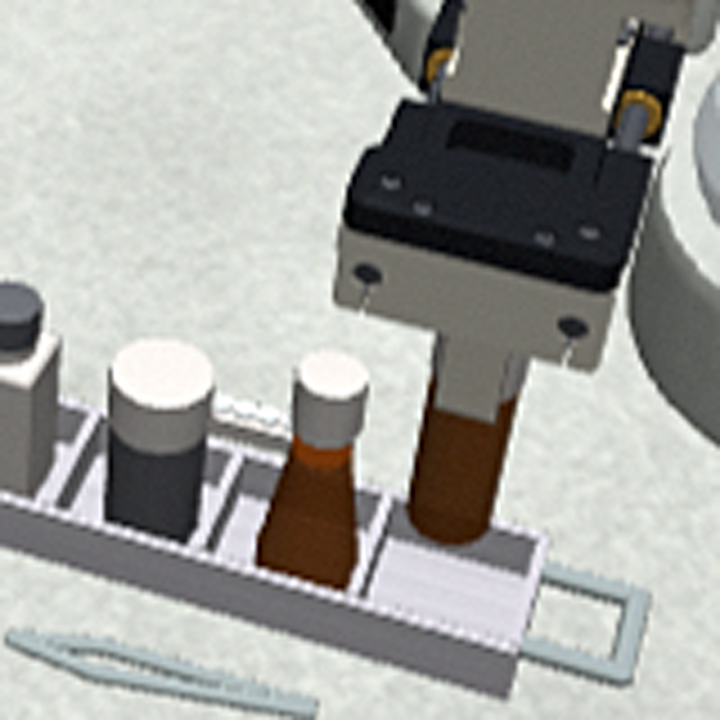

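```bash
python3 - <<'E'
from h import *
c=read_camera("side")
S=lambda u,v:(340+u/4.5-.5,160+v/4.5-.5)
a=onplane(c,*S(449,546),.0477); print(a[:2]+.014*np.array([.33,.94]))
q=np.array([onplane(c,*S(*p),.024) for p in ((390,492),(547,535),(518,652),(365,600))]);print(q.round(4),q.mean(0))
plan(.6235,-.2745,.039,CY+90)
E
```

```text
[ 0.61794207 -0.27155224]
[[ 0.6205 -0.2362  0.024 ]
 [ 0.6618 -0.2716  0.024 ]
 [ 0.6258 -0.3144  0.024 ]
 [ 0.5891 -0.2786  0.024 ]] [ 0.62429223 -0.27519487  0.024     ]
shift [-0.0034 -0.0003  0.0905] turn [ 0.0001 -0.0031  0.0005] | [ 0.6225 -0.2734  0.0843] q6 -1.34 op 0.0294 t 26.55
```

Emit:
jog_arm(
  motion=[0,-0.009,0,0.02,0,0,0,0,-0.009,0,0.04,0,0,0,0,-0.009,0,0.06,0,0,0,0,-0.009,0,0.08,0,0,0,0,-0.009,0,0.088,0,0,0,0,-0.009,0,0.09,0,0,0,0,-0.009,0,0.09,0,0,0,0,-0.009,0,0.09,0,0,0],
)

```text
t: 27.35
tool_pos: [0.6257, -0.2763, 0.0394]
orientation: [-1.1, -2.938, -0.003]
force: [0.3, 0.6, -0.9]
opening: 0.0296
```

```bash
python3 - <<'E'
from h import *
c=read_camera("side")
plan(.6255,-.277,.039,CY+90); print(read_state()["force"])
crop(c,340,160,500,320,4.5,"pics/g4.png",1.5)
E
```

```text
shift [-0.0004 -0.0014  0.0009] turn [ 0.0001 -0.0029  0.0004] | [ 0.6258 -0.2763  0.0395] q6 -1.35 op 0.0297 t 27.4
[ 0.07890183  0.86716676 -0.53313885]
```

View pics/g4.png

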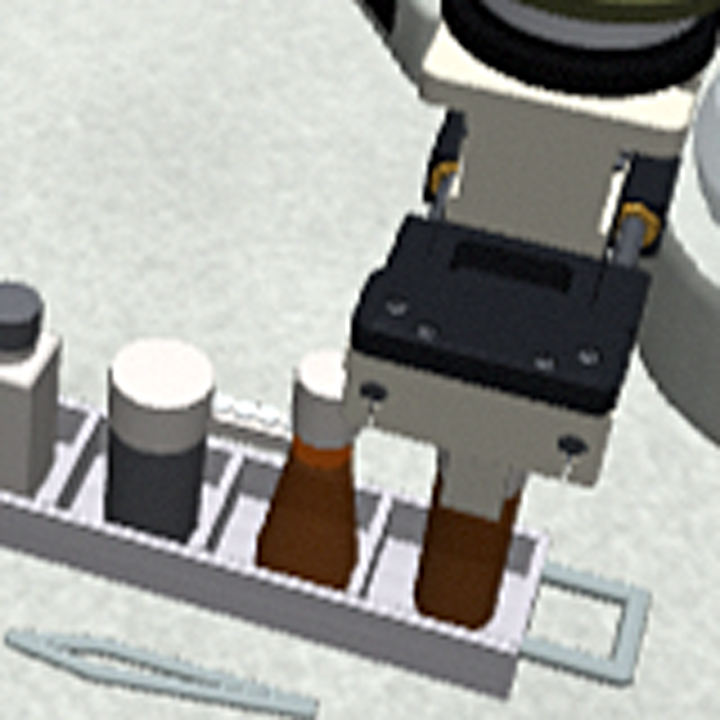

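Emit:
jog_arm(
  motion=[0.34,0,0,0.001,0,0,0,0.42,0,0,0.001,0,0,0,0.6,0,0,0,0,0,0,0.6,0,0,0,0,0,0,0.6,0,0,-0.04,0,0,0,0.6,0,0,-0.1,0,0,0,0.6,0,0,-0.17,0,0,0,0.6,0,0,-0.24,0,0,0],
)

```text
t: 28.2
tool_pos: [0.6258, -0.2765, 0.1604]
orientation: [-1.1, -2.938, -0.003]
force: [0.7, -0.6, 0.6]
opening: 0.0555
```

```bash
python3 - <<'E'
from h import *
plan(.55,0.,.25,CY+90)
E
```

```text
shift [ 0.4786  0.3174 -0.1766] turn [ 0.     -0.0033  0.0004] | [ 0.6258 -0.2765  0.1604] q6 -1.35 op 0.0555 t 28.2
```

Emit:
jog_arm(
  motion=[0.6,0.02,0.01,-0.08,0,0,0,0.6,0.08,0.05,-0.14,0,0,0,0.6,0.16,0.1,-0.17,0,0,0,0.6,0.24,0.16,-0.17,0,0,0,0.6,0.32,0.21,-0.17,0,0,0,0.6,0.4,0.26,-0.17,0,0,0,0.6,0.48,0.32,-0.17,0,0,0,0.6,0.48,0.32,-0.17,0,0,0],
)

```text
t: 29.0
tool_pos: [0.5493, 0.0069, 0.2475]
orientation: [-1.092, -2.941, -0.006]
force: [0.2, -0.5, 0.4]
opening: 0.0561
```

Emit:
jog_arm(
  motion=[0.6,0.06,0.06,0,0,0,0,0.6,0.12,0.12,0,0,0,0,0.6,0.18,0.18,0,0,0,0,0.6,0.22,0.22,0,0,0,0,0.6,0.22,0.22,0,0,0,0,0.6,0.22,0.22,0,0,0,0],
)

```text
t: 29.6
tool_pos: [0.5379, 0.1619, 0.2483]
orientation: [-1.09, -2.942, -0.006]
force: [-0.2, -1.0, -0.0]
opening: 0.0559
```

```bash
python3 - <<'E'
from h import *
c=read_camera("side");t=read_camera("top")
crop(c,290,150,490,330,3.9,"pics/z1.png",1.5)
crop(t,340,100,490,270,3.5,"pics/z2.png",2.2)
E
```

```text
(no output)
```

View pics/z1.png

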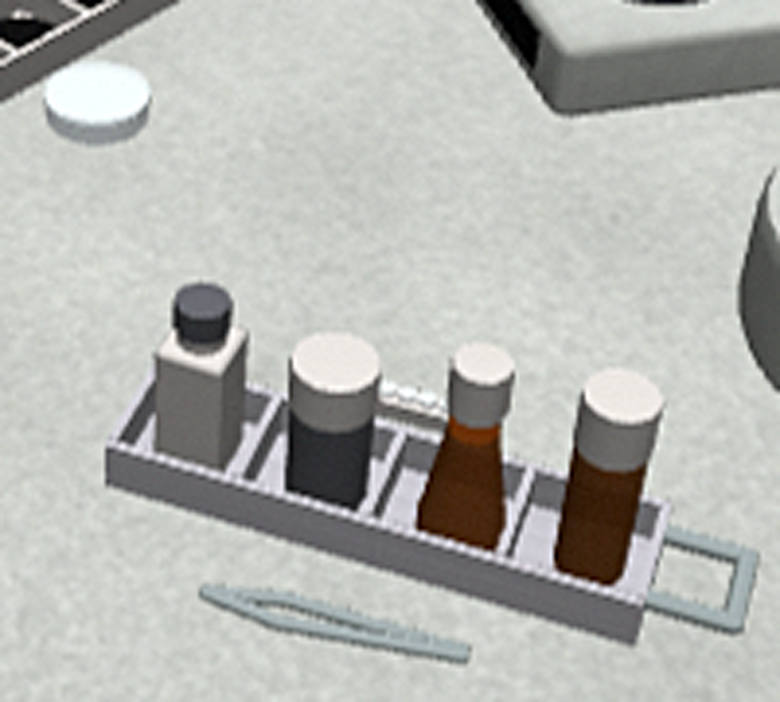

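View pics/z2.png

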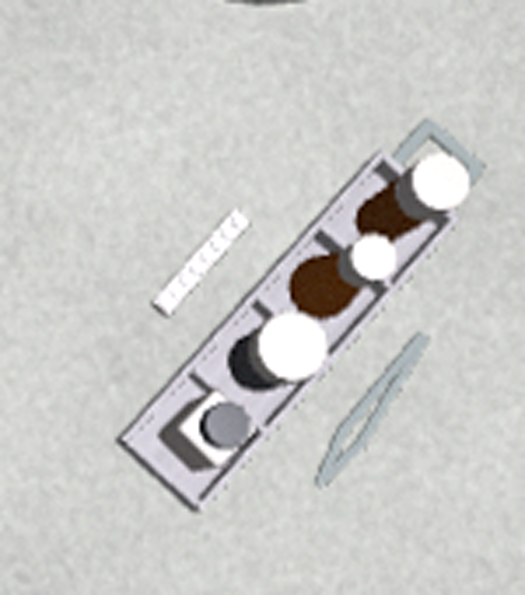

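```bash
python3 - <<'E'
from h import *
c=read_camera("side");t=read_camera("top")
S=lambda u,v:(290+u/3.9-.5,150+v/3.9-.5);T=lambda u,v:(340+u/3.5-.5,100+v/3.5-.5)
for n,a,b,z in (("sq",(226,425),(203,298),.089),("jar",(292,346),(336,363),.076),("flask",(374,258),(482,364),.094),("tube",(440,181),(622,397),.096)):
    p,r=tri(ray(t,*T(*a)),ray(c,*S(*b))); d=p[:2]-CC
    print(n,p.round(4),r.round(4),"expect z",z,"along",(d@cy).round(4),"across",(d@[cy[1],-cy[0]]).round(4))
print(read_state()["t"],read_state()["force"])
E
```

```text
sq [ 0.5023 -0.1671  0.0882] 0.0006 expect z 0.089 along -0.0797 across -0.0006
jar [ 0.5445 -0.2045  0.0738] 0.0002 expect z 0.076 along -0.0234 across -0.0002
flask [ 0.5873 -0.2409  0.0924] 0.0001 expect z 0.094 along 0.0328 across -0.0009
tube [ 0.6275 -0.2747  0.0938] 0.0005 expect z 0.096 along 0.0854 across -0.0018
29.8 [0.45441005 0.52468398 0.93612553]
```

```bash
python3 -c "
from plant import close_job; print(close_job())"
```

```text
the job is handed in; nothing more can be done
None
```

All four containers are in the aluminium carrier in reverse order, one per pocket. From the pocket farthest from the handle to the one next to it: square bottle, squat jar, conical flask (the amber one), slim tube. They are released, and I handed the job in at about 30 s with the gripper well clear. The red look-alike was not touched.

**Final check:** both camera views show every container upright. Triangulated cap tops came out within about 2 mm of the heights expected on the pocket floors, and all within 2 mm of the row's centre line. Along the row, the square bottle is about 1 mm off its pocket centre and the jar and tube about 4 mm. The flask is nearly 6 mm off, towards the handle, so by that measurement it has only about 1 mm to spare against the divider.

**What disagreed:**
- **Fingertip height:** the cameras put the tips about 27 mm above the reported TCP height. I trusted the images and gripped that much lower than the stated geometry would imply; the closed openings matched the container sizes.
- **Camera views:** the two views differed by 3–4 mm on where the carrier is, so I aimed between them.

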